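# Gauge and sort turned fittings by go/no-go

## Task

Check the two turned fittings against the go/no-go gauge on the black plate, one at a time: carry each upright, push its neck in from the green end until it stops or has gone well into the red section, and stand it in its tray before touching the other. A neck that stops at the green mouth is oversize (yellow tray), one that passes the green but stops at the red is good (green tray), and one that goes into the red is undersize (red tray). Leave both standing upright in their trays, knock nothing over, and do not disturb the pressure dial, the steel weight, the blue can or the hand-held meter.

Things in the scene. Friction and masses are not known exactly. Their poses are not given: they have to be found in the camera images.
- fitting_1: turned aluminium fitting standing upright, 80 mm high, round about z; origin at the centre of its underside, z up. From below: foot 40 mm dia., 22 mm high; neck (22 to 46 mm up) of 14 or 21 mm dia. (one of each; which is not told); head (46 to 80 mm up) 36 mm dia., teal disc on top, gripped from above. 0.13 to 0.25 kg
- fitting_2: turned aluminium fitting standing upright, 80 mm high, round about z; origin at the centre of its underside, z up. From below: foot 40 mm dia., 22 mm high; neck (22 to 46 mm up) of 14 or 21 mm dia. (one of each; which is not told); head (46 to 80 mm up) 36 mm dia., teal disc on top, gripped from above. 0.13 to 0.25 kg
- gauge_a: go/no-go gauge, fixed; two alike but for their openings. Origin at the centre of its underside; necks are pushed in along its +x; z up. A slot along x at y = 0, open at both ends and on top, between jaws that stand 38 to 50 mm above the origin, out to y = +-49 mm. Green go part: x = -45 mm (mouth, square corners) to -10; red no-go part, 7 mm narrower: x = -10 to +25, then open
- gauge_b: go/no-go gauge like gauge_a, same frame; one has a go opening of 17.5 mm, the other 24.5 mm (which is not told). A neck that passes has 1.75 mm or more each side. Below the jaws is room for the foot: base plate 4 mm thick, side walls at y = +-41 mm; push the fitting in upright, its underside about 10 mm above the gauge's origin, and draw it back out past the mouth before lifting
- station: fixed black steel plate 150 x 150 x 6 mm; the gauge standing on it (origin within 20 mm of its centre) is the one to use, the other is a spare on a wooden board. A neck stopped at the green mouth has its axis at x = -50 to -53 mm in the gauge's frame, one stopped at the red part at -14 to -17 mm; an undersize one should reach +5 to +20 mm. A push of 5 N is enough. Origin: centre of underside
- tray_green: fixed green plastic tray for good fittings, 80 mm (x) by 140 mm (y), 22 mm high, walls and floor 4 mm; origin at the centre of its underside, z up. Room for two fittings side by side along y
- tray_yellow: fixed yellow plastic tray for oversize fittings, 80 mm (x) by 140 mm (y), 22 mm high, walls and floor 4 mm; origin at the centre of its underside, z up. Room for two fittings side by side along y
- tray_red: fixed red plastic tray for undersize fittings, 80 mm (x) by 140 mm (y), 22 mm high, walls and floor 4 mm; origin at the centre of its underside, z up. Room for two fittings side by side along y
- dial: bystander: black round pressure dial, 72 mm across and 30 mm thick, upright on a brass stem and a round steel foot of 56 mm; 122 mm high; its face looks to its -x; origin at the centre of its underside, z up
- can: bystander: blue can 48 mm across, 100 mm high; origin at the centre of its underside, z up
- weight: bystander: round steel weight 64 mm across, 30 mm high, with a knob, 54 mm high in all; origin at the centre of its underside, z up
- meter: bystander: black hand-held meter lying flat, 70 mm (x) by 115 mm (y), 33 mm high; origin at the centre of its underside, z up

How it is judged:
On the way, in this order (a step that is already met when the one before it is completed fails the run):
1. a first fitting has been tried in the gauge on the black plate, to its stop or well into the red section, the other still untouched (((horizontal distance between gauge_a and station below 0.05 m and (((y of fitting_1 in the frame of gauge_a between -0.008 and 0.008 m and z of fitting_1 in the frame of gauge_a between 0.002 and 0.018 m and angle between fitting_1's own z axis and vertical below 0.2 rad and x of fitting_1 in the frame of gauge_a between -0.026 and -0.006 m and contact force between fitting_1 and gauge_a above 0.5 N) and distance of fitting_2 from where it was at the start of the episode below 0.02 m) or ((y of fitting_2 in the frame of gauge_a between -0.008 and 0.008 m and z of fitting_2 in the frame of gauge_a between 0.002 and 0.018 m and angle between fitting_2's own z axis and vertical below 0.2 rad and x of fitting_2 in the frame of gauge_a between -0.064 and -0.045 m and contact force between fitting_2 and gauge_a above 0.5 N) and distance of fitting_1 from where it was at the start of the episode below 0.02 m))) or (horizontal distance between gauge_b and station below 0.05 m and (((y of fitting_1 in the frame of gauge_b between -0.008 and 0.008 m and z of fitting_1 in the frame of gauge_b between 0.002 and 0.018 m and angle between fitting_1's own z axis and vertical below 0.2 rad and x of fitting_1 in the frame of gauge_b between 0.002 and 0.06 m) and distance of fitting_2 from where it was at the start of the episode below 0.02 m) or ((y of fitting_2 in the frame of gauge_b between -0.008 and 0.008 m and z of fitting_2 in the frame of gauge_b between 0.002 and 0.018 m and angle between fitting_2's own z axis and vertical below 0.2 rad and x of fitting_2 in the frame of gauge_b between -0.026 and -0.006 m and contact force between fitting_2 and gauge_b above 0.5 N) and distance of fitting_1 from where it was at the start of the episode below 0.02 m))))), for 0.1 s.
2. that fitting stands in its right tray, the other still untouched (((horizontal distance between gauge_a and station below 0.05 m and (((x of fitting_1 in the frame of tray_green between -0.03 and 0.03 m and y of fitting_1 in the frame of tray_green between -0.06 and 0.06 m and z of fitting_1 in the frame of tray_green between 0 and 0.01 m and angle between fitting_1's own z axis and vertical below 0.1 rad and linear speed of fitting_1 below 0.03 m/s) and distance of fitting_2 from where it was at the start of the episode below 0.02 m) or ((x of fitting_2 in the frame of tray_yellow between -0.03 and 0.03 m and y of fitting_2 in the frame of tray_yellow between -0.06 and 0.06 m and z of fitting_2 in the frame of tray_yellow between 0 and 0.01 m and angle between fitting_2's own z axis and vertical below 0.1 rad and linear speed of fitting_2 below 0.03 m/s) and distance of fitting_1 from where it was at the start of the episode below 0.02 m))) or (horizontal distance between gauge_b and station below 0.05 m and (((x of fitting_1 in the frame of tray_red between -0.03 and 0.03 m and y of fitting_1 in the frame of tray_red between -0.06 and 0.06 m and z of fitting_1 in the frame of tray_red between 0 and 0.01 m and angle between fitting_1's own z axis and vertical below 0.1 rad and linear speed of fitting_1 below 0.03 m/s) and distance of fitting_2 from where it was at the start of the episode below 0.02 m) or ((x of fitting_2 in the frame of tray_green between -0.03 and 0.03 m and y of fitting_2 in the frame of tray_green between -0.06 and 0.06 m and z of fitting_2 in the frame of tray_green between 0 and 0.01 m and angle between fitting_2's own z axis and vertical below 0.1 rad and linear speed of fitting_2 below 0.03 m/s) and distance of fitting_1 from where it was at the start of the episode below 0.02 m))))), for 0.2 s.
3. the other fitting has been tried in the gauge, the first standing in its tray (((horizontal distance between gauge_a and station below 0.05 m and (((y of fitting_1 in the frame of gauge_a between -0.008 and 0.008 m and z of fitting_1 in the frame of gauge_a between 0.002 and 0.018 m and angle between fitting_1's own z axis and vertical below 0.2 rad and x of fitting_1 in the frame of gauge_a between -0.026 and -0.006 m and contact force between fitting_1 and gauge_a above 0.5 N) and (x of fitting_2 in the frame of tray_yellow between -0.03 and 0.03 m and y of fitting_2 in the frame of tray_yellow between -0.06 and 0.06 m and z of fitting_2 in the frame of tray_yellow between 0 and 0.01 m and angle between fitting_2's own z axis and vertical below 0.1 rad and linear speed of fitting_2 below 0.03 m/s)) or ((y of fitting_2 in the frame of gauge_a between -0.008 and 0.008 m and z of fitting_2 in the frame of gauge_a between 0.002 and 0.018 m and angle between fitting_2's own z axis and vertical below 0.2 rad and x of fitting_2 in the frame of gauge_a between -0.064 and -0.045 m and contact force between fitting_2 and gauge_a above 0.5 N) and (x of fitting_1 in the frame of tray_green between -0.03 and 0.03 m and y of fitting_1 in the frame of tray_green between -0.06 and 0.06 m and z of fitting_1 in the frame of tray_green between 0 and 0.01 m and angle between fitting_1's own z axis and vertical below 0.1 rad and linear speed of fitting_1 below 0.03 m/s)))) or (horizontal distance between gauge_b and station below 0.05 m and (((y of fitting_1 in the frame of gauge_b between -0.008 and 0.008 m and z of fitting_1 in the frame of gauge_b between 0.002 and 0.018 m and angle between fitting_1's own z axis and vertical below 0.2 rad and x of fitting_1 in the frame of gauge_b between 0.002 and 0.06 m) and (x of fitting_2 in the frame of tray_green between -0.03 and 0.03 m and y of fitting_2 in the frame of tray_green between -0.06 and 0.06 m and z of fitting_2 in the frame of tray_green between 0 and 0.01 m and angle between fitting_2's own z axis and vertical below 0.1 rad and linear speed of fitting_2 below 0.03 m/s)) or ((y of fitting_2 in the frame of gauge_b between -0.008 and 0.008 m and z of fitting_2 in the frame of gauge_b between 0.002 and 0.018 m and angle between fitting_2's own z axis and vertical below 0.2 rad and x of fitting_2 in the frame of gauge_b between -0.026 and -0.006 m and contact force between fitting_2 and gauge_b above 0.5 N) and (x of fitting_1 in the frame of tray_red between -0.03 and 0.03 m and y of fitting_1 in the frame of tray_red between -0.06 and 0.06 m and z of fitting_1 in the frame of tray_red between 0 and 0.01 m and angle between fitting_1's own z axis and vertical below 0.1 rad and linear speed of fitting_1 below 0.03 m/s)))))), for 0.1 s.
At the end, for the whole second after the job is handed in: each fitting stands at rest, upright within 0.1 rad, on the floor of the tray which its trial in the gauge on the black plate calls for: its axis within 30 mm (x) and 60 mm (y) of the tray's centre, its underside less than 10 mm above the tray's underside (((horizontal distance between gauge_a and station below 0.05 m and ((x of fitting_1 in the frame of tray_green between -0.03 and 0.03 m and y of fitting_1 in the frame of tray_green between -0.06 and 0.06 m and z of fitting_1 in the frame of tray_green between 0 and 0.01 m and angle between fitting_1's own z axis and vertical below 0.1 rad and linear speed of fitting_1 below 0.03 m/s) and (x of fitting_2 in the frame of tray_yellow between -0.03 and 0.03 m and y of fitting_2 in the frame of tray_yellow between -0.06 and 0.06 m and z of fitting_2 in the frame of tray_yellow between 0 and 0.01 m and angle between fitting_2's own z axis and vertical below 0.1 rad and linear speed of fitting_2 below 0.03 m/s))) or (horizontal distance between gauge_b and station below 0.05 m and ((x of fitting_1 in the frame of tray_red between -0.03 and 0.03 m and y of fitting_1 in the frame of tray_red between -0.06 and 0.06 m and z of fitting_1 in the frame of tray_red between 0 and 0.01 m and angle between fitting_1's own z axis and vertical below 0.1 rad and linear speed of fitting_1 below 0.03 m/s) and (x of fitting_2 in the frame of tray_green between -0.03 and 0.03 m and y of fitting_2 in the frame of tray_green between -0.06 and 0.06 m and z of fitting_2 in the frame of tray_green between 0 and 0.01 m and angle between fitting_2's own z axis and vertical below 0.1 rad and linear speed of fitting_2 below 0.03 m/s))))); the robot touches nothing.
It fails at once if a fitting is knocked over (tilted by more than 0.8 rad) (angle between any of fitting_1, fitting_2's own z axis and vertical above 0.8 rad).
It fails at once if the dial, the weight, the can or the meter is moved by more than 20 mm or tipped (distance of any of dial, weight, can, meter from where it was at the start of the episode above 0.02 m or angle between any of dial, weight, can, meter's own z axis and vertical above 0.4 rad).
It also fails if it takes over 72 s, if anything falls off the work surface, if the arm or the gripper's body presses on something with over 40 N, if the wrist force passes 120 N, or if a joint passes its speed limit or range.

## Robot

A 6-joint arm with a two-finger parallel gripper is mounted at the origin on the work surface. World frame = base frame: x ahead of the robot, y to its left, z up, the work surface at z = 0. Lengths are in m, angles in rad, forces in N, time in s.
With the tool pointing down it reaches from about 0.35 to 0.875 m from the base axis. Payload 4.2 kg.
Tool frame: the origin (TCP) lies on the front face of the gripper's body, between the roots of the fingers; the fingertips stand 70 mm ahead of it and the grasp point (between the pads) lies 51 mm ahead of it; z points along the fingers, y is the direction in which the jaws open and shut (so a half turn about z gives the same grasp; the last joint's range is limited). The gripper opens to 87 mm and grips with 3 to 60 N. Pads are 19 mm wide; open, the fingers measure 117 mm over their backs; the gripper's body (75 mm by 190 mm) begins 51 mm behind the grasp point.
Start: joints at [-0.898, 0.385, 0.008, 0, -1.194, -0.259], TCP at [0.251, -0.572, 0.292] pointing down, gripper open.
Joint ranges: [-3.14, 3.14], [-1.21, 2.06], [-1.07, 1.41], [-3.16, 2.05], [-2.99, -0.16], [-3.1, 3.1]. Speed limits (rad/s): [2.79, 2.79, 3.14, 3.14, 3.14, 3.14].

## Interface

Orientations are given as [roll, pitch, yaw] about the fixed x, y, z axes, in that order (R = Rz(yaw) Ry(pitch) Rx(roll)).
In Python, from cell import manip gives the robot as it stands.
- The arm moves only by the shell command python3 -m inch 'ROWS' [FORCE]. ROWS is JSON, a list of rows, each a list of 3 entries, a list of its own where there are three numbers: the shift along the world's x, y, z in mm, then the turn, a rotation vector about the world's x, y, z in rad, then the finger opening in mm, from 0 to 87. In form: [[[x, y, z], [rx, ry, rz], grip], ...]. A call has 1 to 20 rows; each row shifts and turns the pose as measured when the row begins; what a row does not reach is not made up. A row lasts 1/12 s, in which the tool goes at most 41.7 mm and 7.16 degrees, less where a joint would pass 70% of its speed; a pose out of reach is approached as far as the arm can. A call is refused whole if a number of a shift passes 41.7 or a number of a turn 0.125, either way. A call with a gripper value outside its range is refused whole. The fingers move at their own pace and stop on an object; FORCE is the grip in N (left out, the last holds). Time passes only in rows, so rows that do not move let the fingers close. It gives the time, the measured TCP pose, the force and the opening at its end, in the units of the state.
- manip.get_obs(): the state, without advancing time (a new reading comes with each control period).
- manip.snapshot(name): name is "side" or "top" or "wrist"; returns the picture (384x512x3 uint8, blue, green, red); there is no depth.
- manip.get_calibration(name): a dict with "fov_y" (degrees; the focal length in pixels is half the picture's height over the tangent of half this angle, whatever the lens; pixels are square), "cx", "cy" (the principal point, pixels), "dist_coeffs" ([k1, k2, p1, p2, k3] as OpenCV has them; the pictures are not rectified), "camera_from_world" (4x4, takes a point from world to camera coordinates). Camera axes: x right, y down, z forward; pixel columns grow to the right and rows downward; lengths in m; the calibration is good to about 2 mm. A picture is of the moment at which its call begins: read the wrist's pose just before it. get_calibration takes no time and is no camera call; for the wrist camera it gives the pose at the moment of the call.
- manip.hand_in(): hands the job in, once; it reports no verdict.
The state is a dict: "t": time; "joint_pos": joint angles; "dq": joint speeds; "joint_torque": joint torques, N m; "position": TCP position; "ee_rot": TCP orientation; "ft_force": force on the tool from outside, world axes, zero at the start; "ft_torque": the same for the moment, N m; "finger_gap": finger opening in m.
Only numpy, scipy, OpenCV 4.12 (cv2) and the standard library are available. Lean on these libraries where they do the work, as an engineer would, in place of code of your own. Each camera call takes 0.05 s, during which the arm holds its last target.

## Working session

There is one attempt and no reset: what is moved stays moved. The work goes in short steps, Python scripts to look and compute and a shell command to move; the robot and the scene stay as the last step left them, time stands still between calls to the robot, and variables do not carry over. Pictures are saved under pics/ and viewed, and the job is handed in when it is done.

```bash
mkdir -p pics; ls
python3 - <<'E'
from cell import manip
import cv2
print(manip.get_obs())
for n in ("side","top","wrist"):
    c=manip.get_calibration(n); print(n,c)
    cv2.imwrite(f"pics/{n}0.png",manip.snapshot(n))
E
```

```text
pics
{'t': 0.0, 'joint_pos': array([-8.98347787e-01,  3.85553770e-01,  6.62204911e-03, -5.02047303e-04,
       -1.19397614e+00, -2.58603448e-01]), 'dq': array([-0.00045472, -0.00039293,  0.00071678,  0.00049333,  0.00122568,
       -0.00106618]), 'joint_torque': array([-1.65275428e-04, -3.90669680e+01,  1.87397879e+01,  4.21978533e+00,
        1.08177017e-02, -2.00201321e-04]), 'position': array([ 0.25117875, -0.57181631,  0.29115918]), 'ee_rot': array([ 3.13943201e+00, -8.90731291e-05, -2.72793269e+00]), 'ft_force': array([-0.4566583 , -0.31208395,  0.11047847]), 'ft_torque': array([-0.01615729,  0.02380736,  0.00894222]), 'finger_gap': 0.08720908611242682}
side {'fov_y': 51.75219641169896, 'cx': 258.20728656370324, 'cy': 191.2669045188892, 'dist_coeffs': array([-0.067581,  0.      ,  0.      ,  0.      ,  0.      ]), 'camera_from_world': array([[-0.81076434, -0.58535097,  0.00504235,  0.41646463],
       [-0.31816987,  0.43343111, -0.84315207,  0.22614545],
       [ 0.49135437, -0.68520196, -0.53765153,  0.98789697],
       [ 0.        ,  0.        ,  0.        ,  1.        ]])}
to
[... 271 characters left out ...]
,
       [-9.90093338e-01, -1.09399570e-03, -1.40406503e-01,
         5.59288075e-01],
       [ 1.40407958e-01, -1.40367449e-02, -9.89994230e-01,
         8.75919817e-01],
       [ 0.00000000e+00,  0.00000000e+00,  0.00000000e+00,
         1.00000000e+00]])}
wrist {'fov_y': 65.66684593347132, 'cx': 251.35811767720108, 'cy': 193.6543183563051, 'dist_coeffs': array([-0.00670589,  0.        ,  0.        ,  0.        ,  0.        ]), 'camera_from_world': array([[-0.40228838,  0.91550895,  0.00272234,  0.62299187],
       [ 0.88733844,  0.38917437,  0.24733341, -0.02895854],
       [ 0.22537648,  0.10191499, -0.96892661,  0.38903617],
       [ 0.        ,  0.        ,  0.        ,  1.        ]])}
```

View pics/top0.png

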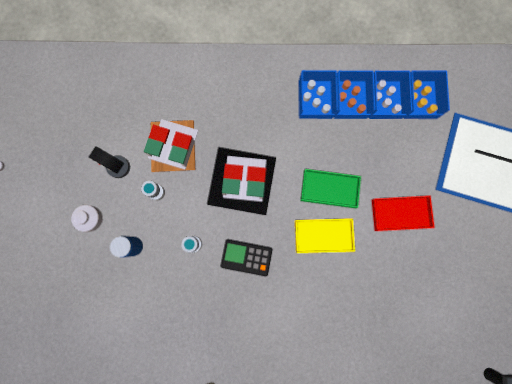

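View pics/side0.png

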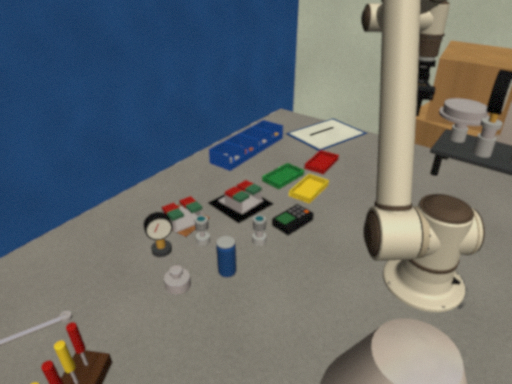

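View pics/wrist0.png

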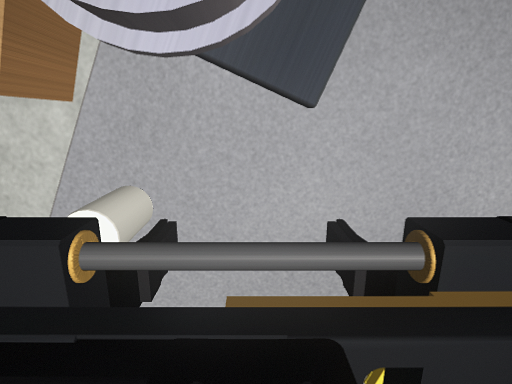

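The top view shows teal discs at (150,188) and (190,244), the station gauge at (245,180) with its green end towards the robot, the trays on the right, the dial at (115,165), weight at (85,218), can at (125,246) and meter at (247,257). Next I'll measure and zoom.

```bash
cat > h.py <<'E'
import numpy as np, cv2
from cell import manip
def K(c,h=384):
    f=h/2/np.tan(np.radians(c['fov_y']/2)); return np.array([[f,0,c['cx']],[0,f,c['cy']],[0,0,1.]])
def ray(c,px,z):
    p=cv2.undistortPoints(np.array(px,float).reshape(-1,1,2),K(c),np.array(c['dist_coeffs']))[:,0]
    T=c['camera_from_world'];R=T[:3,:3];o=-R.T@T[:3,3]
    d=np.c_[p,np.ones(len(p))]@R
    return o+d*((z-o[2])/d[:,2])[:,None]
def proj(c,P):
    T=c['camera_from_world'];P=np.array(P,float).reshape(-1,3)
    return cv2.projectPoints(P,cv2.Rodrigues(T[:3,:3])[0],T[:3,3],K(c),np.array(c['dist_coeffs']))[0][:,0]
def mask(im,h0,h1,s0=80,v0=50):
    return cv2.inRange(cv2.cvtColor(im,cv2.COLOR_BGR2HSV),(h0,s0,v0),(h1,255,255))
def blobs(m,amin=20):
    cs,_=cv2.findContours(m,cv2.RETR_EXTERNAL,cv2.CHAIN_APPROX_NONE)
    out=[]
    for k in cs:
        a=cv2.contourArea(k)
        if a>=amin:
            M=cv2.moments(k); out.append((a,(M['m10']/M['m00'],M['m01']/M['m00']),cv2.minAreaRect(k)))
    return sorted(out,key=lambda b:-b[0])
E
python3 - <<'E'
from h import *
im=cv2.imread('pics/top0.png');c=manip.get_calibration('top')
cv2.imwrite('pics/z1.png',cv2.resize(im[110:280,70:280],None,fx=3.5,fy=3.5,interpolation=cv2.INTER_CUBIC))
for nm,h0,h1,z in (('teal',84,98,.08),('green',50,80,.022),('yellow',22,35,.022),('red',0,8,.022)):
    for a,p,r in blobs(mask(im,h0,h1,120)):
        zz=.056 if nm in('green','red') and a<500 else z
        if nm in('green','red') and a<500 and r[0][0]<200: zz=.06
        corners=ray(c,cv2.boxPoints(r),zz)
        print(nm,a,np.round(p,1),np.round(ray(c,[p],zz)[0],4),np.round(corners[:,:2],3).tolist())
E
```

```text
teal 61.5 [148.4 187.9] [0.5553 0.2124 0.08  ] [[0.564, 0.223], [0.564, 0.202], [0.546, 0.202], [0.546, 0.222]]
teal 60.0 [188.8 244.1] [0.4281 0.1175 0.08  ] [[0.437, 0.128], [0.437, 0.108], [0.419, 0.108], [0.419, 0.128]]
green 1772.5 [330.6 188.2] [ 0.5634 -0.2181  0.022 ] [[0.533, -0.143], [0.613, -0.155], [0.594, -0.295], [0.514, -0.281]]
green 280.0 [234.9 252.8] [0.408  0.0147 0.056 ] [[0.393, 0.039], [0.431, 0.033], [0.423, -0.01], [0.386, -0.003]]
green 197.5 [230.3 186.3] [0.5628 0.0266 0.056 ] [[0.549, 0.048], [0.581, 0.045], [0.577, 0.005], [0.545, 0.008]]
green 189.0 [255.7 188.7] [ 0.557  -0.0334  0.056 ] [[0.543, -0.013], [0.575, -0.016], [0.571, -0.055], [0.539, -0.051]]
green 182.0 [152.9 147.2] [0.6557 0.2105 0.06  ] [[0.646, 0.232], [0.677, 0.223], [0.665, 0.187], [0.634, 0.196]]
green 169.5 [177.8 154.6] [0.6379 0.1513 0.06  ] [[0.629, 0.173], [0.659, 0.164], [0.648, 0.13], [0.617, 0.139]]
yellow 1886.0 [324.4 235.3] [ 0.4485 -0.1998  0.022 ] [[0.487, -0.128], [0.491, -0.272], [0.411, -0.271], [0.407, -0.129]]
red 1867.0 [402.4 212.9] [ 0.5027 -0.391   0.022 ] [[0.539, -0.317], [0.548, -0.466], [0.468, -0.466], [0.459, -0.318]]
red 225.0 [256.3 174. ] [ 0.5924 -0.0349  0.056 ] [[0.578, -0.012], [0.611, -0.015], [0.607, -0.059], [0.574, -0.056]]
red 223.0 [232.7 171.5] [0.5983 0.0211 0.056 ] [[0.585, 0.045], [0.619, 0.041], [0.614, -0.003], [0.579, 0.002]]
red 221.5 [158.8 133.3] [0.6899 0.1978 0.06  ] [[0.681, 0.223], [0.715, 0.212], [0.699, 0.172], [0.666, 0.183]]
red 206.0 [181.7 140.4] [0.6728 0.1429 0.06  ] [[0.662, 0.167], [0.695, 0.159], [0.683, 0.119], [0.65, 0.128]]
```

View pics/z1.png

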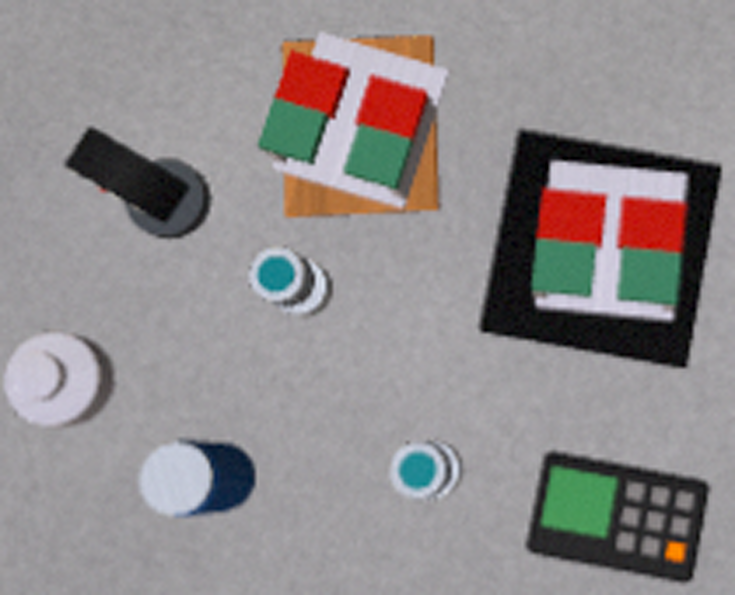

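Gauge origin is about (0.5876, -0.0062) with yaw about -0.10. The fittings are at (0.428, 0.1175) and (0.555, 0.212). Next I'll locate the bystanders roughly, then approach the near fitting.

```bash
python3 - <<'E'
from h import *
c=manip.get_calibration('top')
q=lambda x,y:(70+x/3.5,110+y/3.5)
print('dialfoot',ray(c,[q(168,198)],.005)[0],'dial top ends',ray(c,[q(80,145),q(175,205)],.115))
print('can',ray(c,[q(176,480)],.1)[0],'weight',ray(c,[q(55,380)],.03)[0],'meter',ray(c,[q(617,515)],.033)[0])
E
python3 -m inch '[[[0,0,0],[0,0,-0.12],87],[[10,41,0],[0,0,-0.12],87],[[10,41,0],[0,0,-0.12],87],[[15,41,0],[0,0,-0.12],87],[[15,41,0],[0,0,-0.03],87],[[15,41,0],[0,0,0],87],[[15,41,0],[0,0,0],87],[[15,41,0],[0,0,0],87],[[15,41,0],[0,0,0],87],[[15,41,0],[0,0,0],87],[[10,41,0],[0,0,0],87],[[10,41,0],[0,0,0],87],[[10,41,0],[0,0,0],87],[[10,41,0],[0,0,0],87],[[5,41,0],[0,0,0],87]]'
```

```text
dialfoot [0.61976534 0.30920695 0.005     ] dial top ends [[0.63159062 0.32797691 0.115     ]
 [0.59319667 0.26687914 0.115     ]]
can [0.4219523  0.26286653 0.1       ] weight [0.48864266 0.37029576 0.03      ] meter [ 0.39721167 -0.01137161  0.033     ]
t: 1.4
position: [0.4081, -0.0158, 0.2856]
ee_rot: [3.134, -0.003, 3.023]
ft_force: [1.8, -0.4, -0.1]
finger_gap: 0.0871
```

```bash
python3 -m inch '[[[0,0,0],[0,0,0.018],87],[[0,0,0],[0,0,0],87]]'
python3 - <<'E'
from h import *
import pickle
o=manip.get_obs();c=manip.get_calibration('wrist');im=manip.snapshot('wrist')
pickle.dump((o,c),open('w1.pkl','wb'))
cv2.imwrite('pics/w1.png',im);print(o['position'],o['ee_rot'])
print(proj(c,[[.5876,-.0062,.056],[.428,.1175,.08]]))
E
```

```text
t: 1.57
position: [0.4089, -0.0087, 0.2858]
ee_rot: [3.132, -0.002, 3.054]
ft_force: [0.8, -0.1, -1.1]
finger_gap: 0.0868
[ 0.40885847 -0.00868428  0.28577154] [ 3.13244661e+00 -2.09149308e-03  3.05433936e+00]
[[263.6589266  321.36503426]
 [372.04634427 194.45153538]]
```

View pics/w1.png

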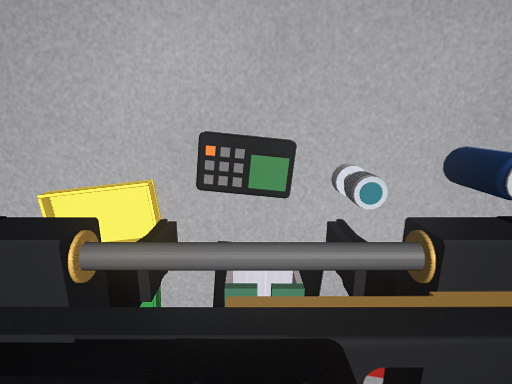

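The wrist view shows the teal disc at (371,193), against (372,194.5) predicted from the top view, so they agree. The camera looks back past the hand, so I'll move over the gauge for a fine look.

```bash
python3 -m inch '[[[41,0,0],[0,0,0],87],[[41,0,0],[0,0,0],87],[[41,0,0],[0,0,0],87],[[41,0,0],[0,0,0],87],[[41,0,0],[0,0,0],87],[[0,0,0],[0,0,-0.015],87],[[0,0,0],[0,0,0],87]]'
python3 - <<'E'
from h import *
import pickle
o=manip.get_obs();c=manip.get_calibration('wrist');im=manip.snapshot('wrist')
pickle.dump((o,c),open('w2.pkl','wb'))
cv2.imwrite('pics/w2.png',im)
cv2.imwrite('pics/w2z.png',cv2.resize(im[100:260,150:390],None,fx=3.3,fy=3.3,interpolation=cv2.INTER_CUBIC))
print(o['position'],o['ee_rot'],proj(c,[[.5876,-.0062,.056]]))
for nm,h0,h1 in (('green',50,88),('red',0,8)):
    for a,p,r in blobs(mask(im,h0,h1,100),300):
        print(nm,a,np.round(p,1),np.round(ray(c,[p],.056)[0],4),np.round(ray(c,cv2.boxPoints(r),.056)[:,:2],4).tolist())
E
```

```text
t: 2.2
position: [0.6173, -0.022, 0.2801]
ee_rot: [3.134, -0.011, 3.02]
ft_force: [-0.6, -0.2, 0.1]
finger_gap: 0.0871
[ 0.6173172  -0.02200984  0.28006907] [ 3.13441571 -0.01097404  3.02048946] [[260.87800667 156.11589158]]
green 8215.0 [ 79.7 153.3] [ 0.5613 -0.1957  0.056 ] [[0.5194, -0.2563], [0.5361, -0.1214], [0.6054, -0.1359], [0.5879, -0.278]]
green 1150.0 [231.9 129.5] [ 0.5565 -0.0329  0.056 ] [[0.5378, -0.0501], [0.5412, -0.0122], [0.5753, -0.0152], [0.5717, -0.0542]]
green 1146.0 [288.3 127.7] [0.5618 0.0254 0.056 ] [[0.5427, 0.0073], [0.5474, 0.046], [0.5819, 0.0433], [0.577, 0.0036]]
green 919.0 [462.5 193.7] [0.6555 0.2099 0.056 ] [[0.666, 0.1864], [0.6294, 0.1983], [0.6455, 0.232], [0.683, 0.2209]]
green 889.0 [410.  184.7] [0.6382 0.1518 0.056 ] [[0.6495, 0.1306], [0.616, 0.1376], [0.6274, 0.1729], [0.6615, 0.1667]]
red 1255.0 [286.  161.4] [0.5965 0.0197 0.056 ] [[0.5765, -0.0006], [0.5817, 0.0423], [0.617, 0.0395], [0.6116, -0.0045]]
red 1252.0 [234.6 162.6] [ 0.5911 -0.0348  0.056 ] [[0.5721, -0.0544], [0.5762, -0.0114], [0.6114, -0.0147], [0.6072, -0.0587]]
red 956.5 [397.7 212.7] [0.6687 0.1383 0.056 ] [[0.6813, 0.1143], [0.6465, 0.1216], [0.6613, 0.1668], [0.6967, 0.1606]]
red 353.0 [448.4 212.3] [0.6753 0.195  0.056 ] [[0.677, 0.1734], [0.6621, 0.1755], [0.6759, 0.2222], [0.6911, 0.2206]]
```

View pics/w2z.png

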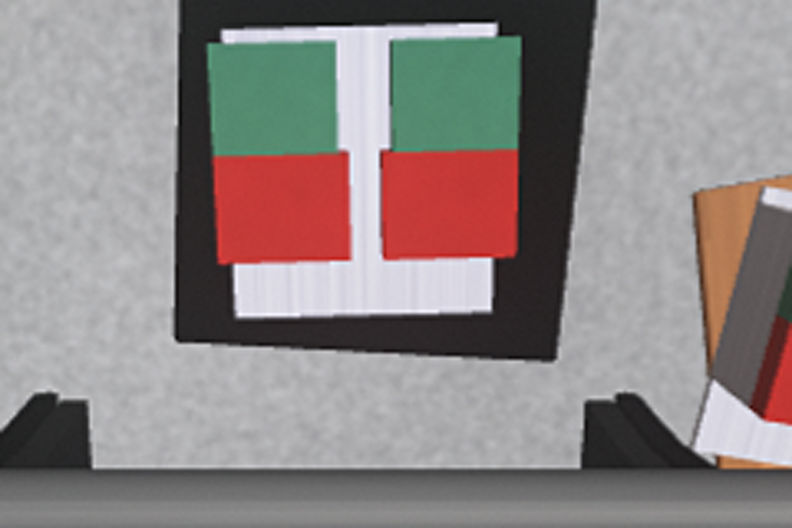

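Slot green width measures about 16.5–17 mm, so this is the 17.5 mm gauge. The wrist fit puts its origin at about (0.5865, -0.0066), and I'll use (0.587, -0.0064) with yaw -0.10. Now I'll go to the near fitting.

```bash
python3 -m inch '[[[-38,28,0],[0,0,0.01],87],[[-38,28,0],[0,0,0.01],87],[[-38,28,0],[0,0,0],87],[[-38,28,-10],[0,0,0],87],[[-35,26,-10],[0,0,0],87],[[0,0,-25],[0,0,0],87],[[0,0,-20],[0,0,0],87],[[0,0,0],[0,0,0],87]]'
python3 - <<'E'
from h import *
o=manip.get_obs();c=manip.get_calibration('wrist');im=manip.snapshot('wrist')
cv2.imwrite('pics/w3.png',im);print(o['position'],o['ee_rot'])
im=manip.snapshot('top')
for a,p,r in blobs(mask(im,84,98,120)): print(a,p,ray(manip.get_calibration('top'),[p],.08))
E
```

```text
t: 2.92
position: [0.4325, 0.0955, 0.2162]
ee_rot: [3.131, -0.008, 3.031]
ft_force: [0.7, 0.3, -0.3]
finger_gap: 0.0873
[0.43250871 0.0954698  0.2161525 ] [ 3.13101854 -0.00845162  3.03088352]
61.5 (148.36856368563684, 187.88888888888889) [[0.55530191 0.21244573 0.08      ]]
```

View pics/w3.png

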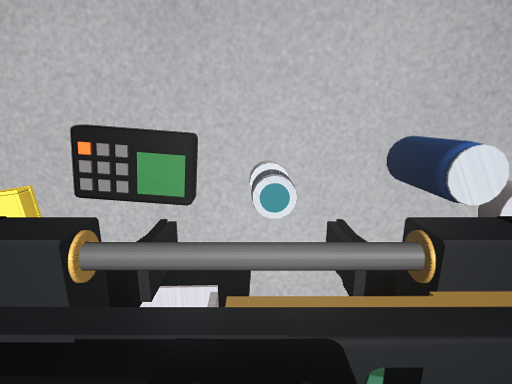

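```bash
cat >> h.py <<'E'
from scipy.spatial.transform import Rotation as Ro
def to(x,y,z,yaw=3.0416):
    o=manip.get_obs(); d=(np.array([x,y,z])-o['position'])*1e3
    rv=(Ro.from_euler('xyz',[np.pi,0,yaw])*Ro.from_euler('xyz',o['ee_rot']).inv()).as_rotvec()
    print('t',round(o['t'],2),'pos',np.round(o['position'],4),'d',np.round(d,1),'rv',np.round(rv,4),'f',np.round(o['ft_force'],1),'gap',round(o['finger_gap']*1e3,1))
GO=np.array([.587,-.0064]);GY=-.10
def gp(x,y=0):
    return GO+np.array([x*np.cos(GY)-y*np.sin(GY),x*np.sin(GY)+y*np.cos(GY)])
def gx():
    p=manip.get_obs()['position'][:2]-GO
    print('gauge-frame tcp mm',np.round([(p[0]*np.cos(GY)+p[1]*np.sin(GY))*1e3,(-p[0]*np.sin(GY)+p[1]*np.cos(GY))*1e3],1))
E
python3 - <<'E'
from h import *
im=cv2.imread('pics/w3.png');c=manip.get_calibration('wrist')
for a,p,r in blobs(mask(im,84,98,120)): print(a,p,ray(c,[p],.08))
to(.428,.1175,.117)
E
```

```text
608.5 (274.08682552725276, 197.5113667488359) [[0.43074703 0.11713477 0.08      ]]
t 3.02 pos [0.4353 0.0961 0.219 ] d [  -7.3   21.4 -102. ] rv [-0.013  -0.002   0.0109] f [0.7 0.2 0.2] gap 86.7
```

```bash
python3 -m inch '[[[-6,21,0],[-0.013,-0.002,0.01],87],[[0,0,0],[0,0,0],87],[[0,0,-25],[0,0,0],87],[[0,0,-25],[0,0,0],87],[[0,0,0],[0,0,0],87]]'
python3 - <<'E'
from h import *
to(.429,.1175,.117)
to(.429,.1175,.117)
E
```

```text
t: 3.43
position: [0.4346, 0.1169, 0.1769]
ee_rot: [3.131, 0.017, 3.037]
ft_force: [-1.5, 0.5, 0.6]
finger_gap: 0.0873
t 3.43 pos [0.4346 0.1169 0.1769] d [ -5.6   0.6 -59.9] rv [-0.0089  0.0181  0.0047] f [-1.5  0.5  0.6] gap 87.3
t 3.43 pos [0.4346 0.1169 0.1769] d [ -5.6   0.6 -59.9] rv [-0.0089  0.0181  0.0047] f [-1.5  0.5  0.6] gap 87.3
```

```bash
python3 -m inch '[[[-5,0,-30],[-0.009,0.018,0.005],87],[[0,0,-18],[0,0,0],87]]'
python3 - <<'E'
from h import *
for i in range(4):
    to(.429,.1175,.117); im=manip.snapshot('wrist')
cv2.imwrite('pics/w4.png',im)
E
```

```text
t: 3.6
position: [0.4339, 0.1177, 0.1337]
ee_rot: [3.135, 0.011, 3.042]
ft_force: [-1.0, -0.0, -0.1]
finger_gap: 0.0872
t 3.6 pos [0.4339 0.1177 0.1337] d [ -4.9  -0.2 -16.7] rv [-0.0058  0.0112 -0.0001] f [-1.  -0.  -0.1] gap 87.2
t 3.65 pos [0.4339 0.1176 0.1321] d [ -4.9  -0.1 -15.1] rv [-0.0044  0.0098 -0.0002] f [-0.4  0.6 -0.8] gap 87.1
t 3.7 pos [0.4342 0.1177 0.1336] d [ -5.2  -0.2 -16.6] rv [-0.0043  0.0103 -0.0008] f [0.3 0.2 0.5] gap 86.8
t 3.75 pos [0.4348 0.1182 0.1347] d [ -5.8  -0.7 -17.7] rv [-0.0055  0.0124 -0.0012] f [0.3 0.7 0.2] gap 87.1
```

View pics/w4.png

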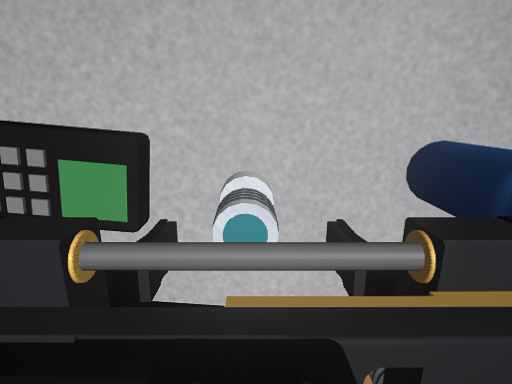

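```bash
python3 -m inch '[[[-6,0,-16],[-0.005,0.012,0],87],[[0,0,0],[0,0,0],87]]'
python3 - <<'E'
from h import *
for i in range(3):
    to(.429,.1175,.117); im=manip.snapshot('wrist')
c=manip.get_calibration('wrist')
b=blobs(mask(im,84,98,120))
print(b[0][1],b[0][2])
E
```

```text
t: 3.97
position: [0.4315, 0.1194, 0.123]
ee_rot: [3.135, 0.008, 3.043]
ft_force: [-0.9, -0.2, -0.6]
finger_gap: 0.087
t 3.97 pos [0.4315 0.1194 0.123 ] d [-2.5 -1.9 -6. ] rv [-0.0056  0.0084 -0.001 ] f [-0.9 -0.2 -0.6] gap 87.0
t 4.02 pos [0.4333 0.1203 0.1247] d [-4.3 -2.8 -7.7] rv [-0.0075  0.0128 -0.0024] f [1.2 0.6 1.1] gap 86.9
t 4.07 pos [0.4335 0.1205 0.1249] d [-4.5 -3.  -7.9] rv [-0.008   0.0137 -0.0027] f [-0.2  0.1  0.9] gap 87.0
(239.7436986689323, 233.80600396488245) ((240.0, 232.5), (17.0, 46.0), 90.0)
```

```bash
python3 -m inch '[[[-5,-3,-8],[-0.008,0.013,0],87],[[-3,-1,-4],[-0.003,0.005,0],87]]'
python3 - <<'E'
from h import *
for i in range(3):
    to(.429,.1175,.117); im=manip.snapshot('wrist')
E
```

```text
t: 4.28
position: [0.4269, 0.1172, 0.115]
ee_rot: [3.141, 0.0, 3.044]
ft_force: [-1.1, -0.9, 0.7]
finger_gap: 0.0872
t 4.28 pos [0.4269 0.1172 0.115 ] d [2.1 0.3 2. ] rv [-0.0002  0.0003 -0.0027] f [-1.1 -0.9  0.7] gap 87.2
t 4.33 pos [0.4264 0.117  0.1146] d [2.6 0.5 2.4] rv [ 0.0005 -0.0007 -0.0028] f [ 0.7 -1.   0.1] gap 86.8
t 4.38 pos [0.4266 0.1171 0.1147] d [2.4 0.4 2.3] rv [ 0.0005 -0.0005 -0.0031] f [ 0.2  0.1 -0.1] gap 86.7
```

```bash
python3 -m inch '[[[2,0,2.5],[0,0,0],60],[[0,0,0],[0,0,0],36],[[0,0,0],[0,0,0],30],[[0,0,0],[0,0,0],30],[[0,0,0],[0,0,0],30],[[0,0,0],[0,0,0],30]]' 35
python3 - <<'E'
from h import *
for i in range(2):
    to(.429,.1175,.117); im=manip.snapshot('wrist')
cv2.imwrite('pics/w5.png',im)
E
```

```text
t: 4.93
position: [0.4297, 0.1177, 0.118]
ee_rot: [3.142, 0.001, 3.046]
ft_force: [0.5, -0.1, -0.3]
finger_gap: 0.0551
t 4.93 pos [0.4297 0.1177 0.118 ] d [-0.7 -0.2 -1. ] rv [ 0.      0.001  -0.0039] f [ 0.5 -0.1 -0.3] gap 55.1
t 4.98 pos [0.4296 0.1176 0.118 ] d [-0.6 -0.1 -1. ] rv [ 0.0001  0.0008 -0.0039] f [ 0.7  0.3 -0.1] gap 50.9
```

Fingers are still closing.

```bash
python3 -m inch '[[[0,0,0],[0,0,0],30],[[0,0,0],[0,0,0],30],[[0,0,0],[0,0,0],30],[[0,0,0],[0,0,0],30],[[0,0,0],[0,0,0],30]]' 35
python3 - <<'E'
from h import *
for i in range(2):
    to(.429,.1175,.117); im=manip.snapshot('wrist')
cv2.imwrite('pics/w5.png',im)
E
```

```text
t: 5.45
position: [0.4294, 0.1174, 0.1179]
ee_rot: [-3.141, 0.0, 3.045]
ft_force: [0.5, -0.2, -0.4]
finger_gap: 0.0354
t 5.45 pos [0.4294 0.1174 0.1179] d [-0.4  0.1 -0.9] rv [ 0.0005  0.0004 -0.0038] f [ 0.5 -0.2 -0.4] gap 35.4
t 5.5 pos [0.4294 0.1174 0.1179] d [-0.4  0.1 -0.9] rv [ 0.0005  0.0003 -0.0039] f [ 0.5 -0.1  0.4] gap 35.7
```

View pics/w5.png

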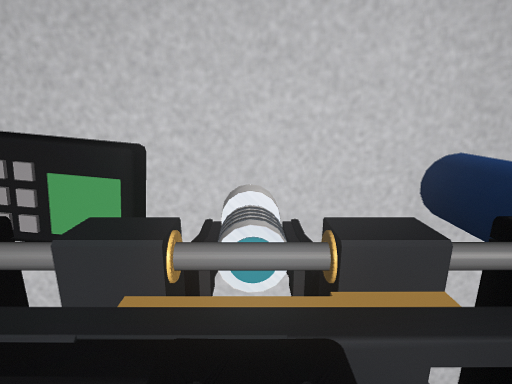

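Gripped at a 36 mm gap. I'll lift and go to the approach point at gauge x = -95 mm, about (0.4925, 0.003).

```bash
python3 -m inch '[[[0,0,25],[0,0,0],30],[[0,0,35],[0,0,0],30],[[5,-5,25],[0,0,0],30],[[15,-25,10],[0,0,0],30],[[15,-28,0],[0,0,0],30],[[15,-28,0],[0,0,0],30],[[12,-25,0],[0,0,0],30],[[8,-10,0],[0,0,0],30]]'
python3 - <<'E'
from h import *
p=gp(-.095);print(p)
for i in range(2):
    to(p[0],p[1],.134); manip.snapshot('wrist')
E
```

```text
t: 6.22
position: [0.4971, -0.0076, 0.2149]
ee_rot: [-3.138, -0.006, 3.052]
ft_force: [0.3, 0.9, -2.6]
finger_gap: 0.0351
[0.4924746  0.00308417]
t 6.22 pos [ 0.4971 -0.0076  0.2149] d [ -4.6  10.6 -80.9] rv [ 0.0033 -0.0059 -0.0102] f [ 0.3  0.9 -2.6] gap 35.1
t 6.27 pos [ 0.4984 -0.008   0.2148] d [ -5.9  11.1 -80.8] rv [ 0.0038 -0.005  -0.0095] f [ 2.6 -1.2 -2.4] gap 35.7
```

```bash
python3 -m inch '[[[-6,11,-15],[0.003,-0.006,-0.01],30],[[0,0,-30],[0,0,0],30],[[0,0,-20],[0,0,0],30]]'
python3 - <<'E'
from h import *
p=gp(-.095)
for i in range(3):
    to(p[0],p[1],.134); manip.snapshot('wrist')
gx()
E
```

```text
t: 6.57
position: [0.4928, 0.0051, 0.1512]
ee_rot: [3.137, 0.009, 3.037]
ft_force: [-0.8, -0.3, -2.7]
finger_gap: 0.0355
t 6.57 pos [0.4928 0.0051 0.1512] d [ -0.3  -2.  -17.2] rv [-0.0034  0.0098  0.0042] f [-0.8 -0.3 -2.7] gap 35.5
t 6.62 pos [0.4908 0.0048 0.1479] d [  1.7  -1.7 -13.9] rv [-0.0019  0.0028  0.005 ] f [-1.5  0.  -5. ] gap 34.8
t 6.67 pos [0.4913 0.0046 0.1498] d [  1.2  -1.5 -15.8] rv [-0.0011  0.0029  0.004 ] f [-0.4  0.4 -2.4] gap 35.3
gauge-frame tcp mm [-94.8   1.8]
```

```bash
python3 -m inch '[[[1,-2,-15],[-0.002,0.003,0.004],30],[[0,0,-5],[0,0,0],30]]'
python3 - <<'E'
from h import *
p=gp(-.095)
for i in range(3):
    to(p[0],p[1],.134); manip.snapshot('wrist')
gx()
cv2.imwrite('pics/t1.png',cv2.resize(manip.snapshot('top')[130:270,180:320],None,fx=4,fy=4))
cv2.imwrite('pics/s1.png',cv2.resize(manip.snapshot('side')[150:270,150:310],None,fx=4,fy=4))
E
```

```text
t: 6.88
position: [0.4956, 0.0042, 0.1344]
ee_rot: [3.14, 0.01, 3.045]
ft_force: [-0.6, 0.3, -2.8]
finger_gap: 0.0352
t 6.88 pos [0.4956 0.0042 0.1344] d [-3.2 -1.1 -0.4] rv [-0.0006  0.0098 -0.0036] f [-0.6  0.3 -2.8] gap 35.2
t 6.93 pos [0.4963 0.0044 0.1348] d [-3.8 -1.3 -0.8] rv [-0.0007  0.0114 -0.004 ] f [ 0.8  0.4 -3.2] gap 35.1
t 6.98 pos [0.4966 0.0044 0.1355] d [-4.1 -1.3 -1.5] rv [-0.0009  0.0122 -0.0041] f [ 0.4 -0.5 -2.5] gap 35.3
gauge-frame tcp mm [-90.9   1.7]
```

View pics/s1.png

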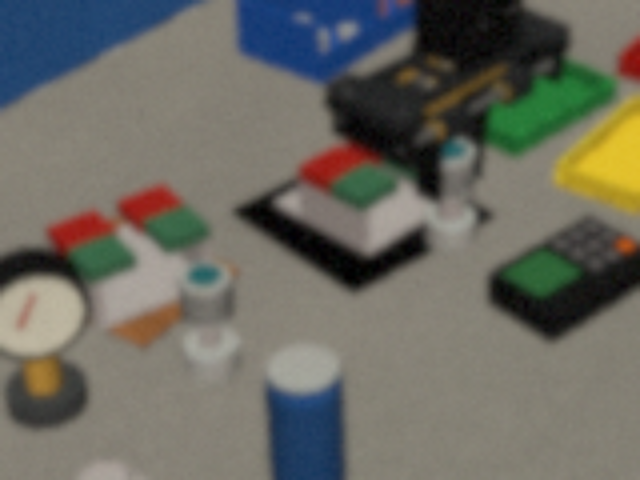

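```bash
python3 -m inch '[[[20,-4,-1],[-0.001,0.011,-0.003],30],[[8,-1,0],[0,0.003,0],30]]'
python3 - <<'E'
from h import *
for i in range(3):
    to(*gp(-.06),.134);gx(); manip.snapshot('wrist')
E
```

```text
t: 7.3
position: [0.5241, -0.0005, 0.137]
ee_rot: [3.141, 0.0, 3.043]
ft_force: [1.3, 0.1, -2.4]
finger_gap: 0.0352
t 7.3 pos [ 5.241e-01 -5.000e-04  1.370e-01] d [ 3.2  0.1 -3. ] rv [-0.001   0.0003 -0.0019] f [ 1.3  0.1 -2.4] gap 35.2
gauge-frame tcp mm [-63.1  -0.4]
t 7.35 pos [ 0.5243 -0.0006  0.1369] d [ 3.   0.2 -2.9] rv [-0.0011 -0.0001 -0.0011] f [ 1.4 -0.5 -2.4] gap 35.1
gauge-frame tcp mm [-62.9  -0.5]
t 7.4 pos [ 0.5228 -0.0007  0.1363] d [ 4.5  0.3 -2.3] rv [-0.0012 -0.0019 -0.0002] f [-0.1 -0.1 -3.1] gap 35.1
gauge-frame tcp mm [-64.5  -0.7]
```

```bash
python3 -m inch '[[[8,-0.3,-2.5],[0,0.002,0],30],[[5,-0.5,0],[0,0,0],30]]'
python3 - <<'E'
from h import *
for i in range(3):
    to(*gp(-.05),.134);gx(); manip.snapshot('wrist')
E
```

```text
t: 7.62
position: [0.5328, -0.0018, 0.1334]
ee_rot: [3.141, -0.008, 3.041]
ft_force: [0.3, 0.4, -2.2]
finger_gap: 0.035
t 7.62 pos [ 0.5328 -0.0018  0.1334] d [4.4 0.4 0.6] rv [-0.001  -0.0081  0.0003] f [ 0.3  0.4 -2.2] gap 35.0
gauge-frame tcp mm [-54.4  -0.8]
t 7.67 pos [ 0.5336 -0.0018  0.1335] d [3.6 0.4 0.5] rv [-0.001  -0.0072  0.0003] f [ 1.8  0.6 -1.8] gap 35.3
gauge-frame tcp mm [-53.6  -0.8]
t 7.72 pos [ 0.5332 -0.0018  0.1335] d [4.1 0.4 0.5] rv [-0.0011 -0.0076  0.0006] f [ 0.  -0.3 -1.3] gap 35.2
gauge-frame tcp mm [-54.   -0.8]
```

```bash
python3 -m inch '[[[5,0,0],[0,-0.007,0],30],[[4,-0.4,0],[0,0,0],30]]'
python3 - <<'E'
from h import *
for i in range(3):
    to(*gp(-.04),.134);gx(); manip.snapshot('wrist')
E
```

```text
t: 7.93
position: [0.5404, -0.0022, 0.133]
ee_rot: [3.141, -0.004, 3.04]
ft_force: [-3.2, 4.1, 1.7]
finger_gap: 0.0353
t 7.93 pos [ 0.5404 -0.0022  0.133 ] d [ 6.8 -0.2  1. ] rv [-0.001  -0.004   0.0013] f [-3.2  4.1  1.7] gap 35.3
gauge-frame tcp mm [-46.8  -0.5]
t 7.98 pos [ 0.5405 -0.0022  0.1329] d [ 6.7 -0.2  1.1] rv [-0.0012 -0.005   0.0016] f [-1.9  2.3 -0.9] gap 35.3
gauge-frame tcp mm [-46.7  -0.4]
t 8.03 pos [ 0.5404 -0.0021  0.1329] d [ 6.8 -0.3  1.1] rv [-0.0012 -0.0045  0.0016] f [-2.7  2.8 -1.5] gap 34.8
gauge-frame tcp mm [-46.8  -0.4]
```

Contact: force is -3 N in x and +3 N in y, i.e. the -y jaw corner. I'll shift a bit to +y and press again.

```bash
python3 -m inch '[[[3,1.2,0],[0,0,0],30],[[2,0.3,0.5],[0,0,0],30]]' 40
python3 - <<'E'
from h import *
for i in range(3):
    to(*gp(-.04),.134);gx(); im=manip.snapshot('wrist')
cv2.imwrite('pics/w6.png',im)
s=manip.snapshot('side');cv2.imwrite('pics/s2.png',cv2.resize(s[175:245,195:295],None,fx=7,fy=7,interpolation=cv2.INTER_CUBIC))
c=manip.get_calibration('side')
for b in blobs(mask(s,84,98,60),5): print(b[1],ray(c,[b[1]],.096),ray(c,[b[1]],.08))
b=blobs(mask(im,84,98,100),20);print(b)
E
```

```text
t: 8.25
position: [0.5416, -0.0018, 0.1325]
ee_rot: [-3.138, -0.014, 3.04]
ft_force: [-3.8, 1.8, -1.2]
finger_gap: 0.0352
t 8.25 pos [ 0.5416 -0.0018  0.1325] d [ 5.6 -0.6  1.5] rv [ 0.0016 -0.0147  0.002 ] f [-3.8  1.8 -1.2] gap 35.2
gauge-frame tcp mm [-45.6   0.1]
t 8.3 pos [ 0.5417 -0.0018  0.1325] d [ 5.5 -0.7  1.5] rv [ 0.0015 -0.0148  0.0022] f [-6.2  2.2 -0.5] gap 35.0
gauge-frame tcp mm [-45.5   0.1]
t 8.35 pos [ 0.5417 -0.0018  0.1325] d [ 5.5 -0.6  1.5] rv [ 0.0014 -0.0145  0.0022] f [-5.1  0.2  0.6] gap 35.4
gauge-frame tcp mm [-45.6   0.1]
(200.68888888888887, 218.38888888888886) [[0.53879339 0.22616231 0.096     ]] [[0.55455929 0.2108604  0.08      ]]
(251.63492063492063, 182.46031746031744) [[ 0.53941123 -0.00073531  0.096     ]] [[ 0.55519298 -0.02185773  0.08      ]]
[(362.0, (252.042817679558, 275.2693370165746), ((252.0, 276.0), (12.0, 42.0), 90.0)), (54.0, (252.88888888888889, 239.71296296296296), ((253.0, 239.5), (3.0, 26.0), 90.0))]
```

View pics/s2.png

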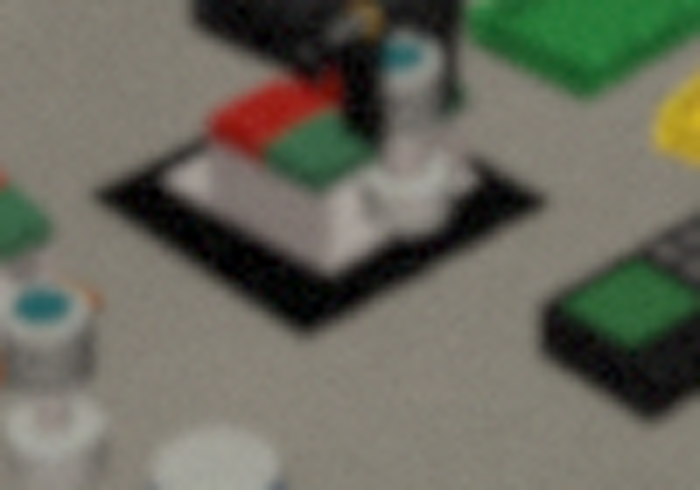

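View pics/w6.png

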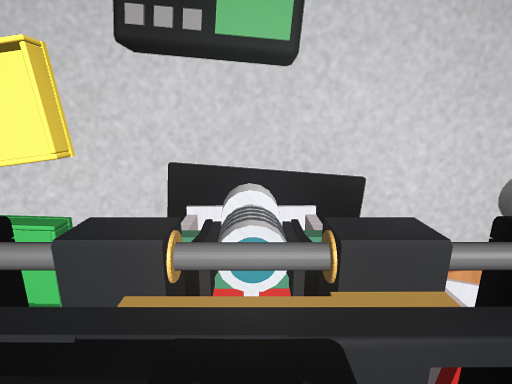

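Stopped with about -5 N in x, almost no y force, and a wide-looking neck in the side view. I'll do a small lateral probe to rule out a corner catch.

```bash
python3 -m inch '[[[2.5,2,0.5],[0,-0.01,0],30],[[2.5,1,0.5],[0,0,0],30]]' 40
python3 - <<'E'
from h import *
for i in range(4):
    to(*gp(-.04),.134);gx(); im=manip.snapshot('wrist')
s=manip.snapshot('side');cv2.imwrite('pics/s3.png',cv2.resize(s[175:245,195:295],None,fx=7,fy=7,interpolation=cv2.INTER_CUBIC))
c=manip.get_calibration('side')
for nm,r in (('held',slice(190,215)),('other',slice(218,250))):
    pass
g=cv2.cvtColor(s,cv2.COLOR_BGR2GRAY)
for r in range(184,206,2): print(r,g[r,240:268].tolist())
for r in range(216,242,2): print(r,g[r,188:216].tolist())
E
```

```text
t: 8.62
position: [0.5419, -0.0013, 0.1324]
ee_rot: [-3.133, -0.017, 3.039]
ft_force: [-4.9, 0.2, -0.2]
finger_gap: 0.0351
t 8.62 pos [ 0.5419 -0.0013  0.1324] d [ 5.3 -1.1  1.6] rv [ 0.0064 -0.0173  0.003 ] f [-4.9  0.2 -0.2] gap 35.1
gauge-frame tcp mm [-45.4   0.6]
t 8.67 pos [ 0.542  -0.0012  0.1324] d [ 5.2 -1.2  1.6] rv [ 0.0065 -0.018   0.003 ] f [-5.5 -1.6  1.9] gap 35.2
gauge-frame tcp mm [-45.3   0.7]
t 8.72 pos [ 0.542  -0.0012  0.1324] d [ 5.2 -1.2  1.6] rv [ 0.0064 -0.0179  0.003 ] f [-6.1 -2.   1.3] gap 35.3
gauge-frame tcp mm [-45.3   0.7]
t 8.77 pos [ 0.542  -0.0013  0.1324] d [ 5.2 -1.2  1.6] rv [ 0.0063 -0.0177  0.003 ] f [-5.8 -1.3  1.4] gap 35.1
gauge-frame tcp mm [-45.3   0.6]
184 [18, 27, 31, 13, 10, 17, 12, 14, 29, 50, 76, 95, 105, 108, 117, 132, 131, 110, 73, 62, 90, 117, 124, 128, 123, 121, 115, 107]
186 [32, 39, 44, 26, 14, 14, 8, 13, 36, 73, 107, 131, 137, 138, 139, 128, 112, 88, 57, 52, 79, 111, 123, 129, 128, 129, 124, 125]
188 [53, 54, 43, 29, 10, 11, 10, 17, 28, 63, 89, 107, 112, 115, 116, 106, 91, 70, 54, 43, 65, 91, 114, 124, 128, 130, 131, 128]
190 [
[... 2206 characters left out ...]
 109, 120, 127, 126, 130, 134, 138, 139, 137, 136, 135, 135, 136, 142, 147, 144, 141, 130, 130, 126, 126, 130, 129, 129]
234 [101, 109, 112, 119, 124, 126, 128, 138, 151, 157, 158, 151, 142, 137, 140, 137, 134, 148, 158, 163, 155, 147, 133, 130, 128, 129, 127, 129]
236 [121, 127, 125, 125, 127, 123, 126, 137, 152, 160, 161, 157, 150, 145, 146, 145, 150, 157, 162, 161, 153, 142, 134, 127, 129, 131, 125, 131]
238 [128, 127, 128, 129, 124, 125, 124, 123, 134, 149, 158, 158, 161, 161, 161, 160, 158, 159, 151, 143, 129, 115, 117, 124, 128, 129, 127, 130]
240 [127, 129, 127, 127, 127, 127, 127, 124, 118, 126, 133, 141, 149, 150, 153, 149, 146, 142, 138, 124, 112, 109, 111, 123, 129, 131, 130, 132]
```

Run:
```python
from h import *
c=manip.get_calibration('wrist')
im=manip.snapshot('wrist'); m=mask(im,84,98,90)
ys,xs=np.nonzero(m); k=(ys>200)&(xs>200)&(xs<300); print(xs[k].min(),xs[k].max(),ys[k].min(),ys[k].max())
P=ray(c,[((xs[k].min()+xs[k].max())/2,(ys[k].min()+ys[k].max())/2)],.0945)[0]
d=P[:2]-GO;print(P,d[0]*np.cos(GY)+d[1]*np.sin(GY),-d[0]*np.sin(GY)+d[1]*np.cos(GY)); gx()
```

```text
231 273 238 282
[ 5.38522952e-01 -4.50530063e-04  9.45000000e-02] -0.048828820642227384 0.0010801180327568985
gauge-frame tcp mm [-45.3   0.6]
```

The wrist view puts the axis at gauge x = -48.8 mm, and the y force flips sign within ±0.6 mm. Both corners are therefore touched and the neck is oversize, so it goes to the yellow tray. I'll draw it back first.

```bash
python3 -m inch '[[[-12,0.5,0],[0.006,0,0],30],[[-20,2,2],[0,0,0],30],[[-25,2.5,2],[0,0,0],30],[[-10,1,0],[0,0,0],30]]'
python3 - <<'E'
from h import *
for i in range(2):
    to(.452,-.2,.19);gx(); manip.snapshot('wrist')
E
```

```text
t: 9.25
position: [0.4791, 0.0046, 0.137]
ee_rot: [-3.142, -0.005, 3.039]
ft_force: [-0.4, 0.2, -2.7]
finger_gap: 0.0354
t 9.25 pos [0.4791 0.0046 0.137 ] d [ -27.1 -204.6   53. ] rv [-0.0005 -0.0052  0.0027] f [-0.4  0.2 -2.7] gap 35.4
gauge-frame tcp mm [-1.084e+02  1.000e-01]
t 9.3 pos [0.4786 0.0046 0.1371] d [ -26.6 -204.6   52.9] rv [-0.0005 -0.0054  0.0023] f [-1.7 -0.5 -2.9] gap 35.3
gauge-frame tcp mm [-1.09e+02  1.00e-01]
```

```bash
python3 -m inch '[[[0,0,25],[0,-0.005,0],30],[[0,0,30],[0,0,0],30],[[-5,-20,10],[0,0,0],30],[[-5,-30,0],[0,0,0],30],[[-5,-30,0],[0,0,0],30],[[-5,-30,0],[0,0,0],30],[[-5,-30,0],[0,0,0],30],[[-2,-30,0],[0,0,0],30],[[0,-25,0],[0,0,0],30],[[0,-10,0],[0,0,0],30]]'
python3 - <<'E'
from h import *
for i in range(2):
    to(.452,-.2,.123); manip.snapshot('wrist')
E
```

```text
t: 10.18
position: [0.472, -0.2077, 0.213]
ee_rot: [-3.14, 0.04, 3.056]
ft_force: [1.4, 0.3, -2.8]
finger_gap: 0.035
t 10.18 pos [ 0.472  -0.2077  0.213 ] d [-20.    7.7 -90. ] rv [ 0.005   0.0398 -0.0142] f [ 1.4  0.3 -2.8] gap 35.0
t 10.23 pos [ 0.4723 -0.2083  0.213 ] d [-20.3   8.3 -90. ] rv [ 0.0056  0.0401 -0.0135] f [ 1.3 -1.9 -1.2] gap 35.2
```

```bash
python3 -m inch '[[[-18,8,-15],[0.005,0.04,-0.013],30],[[-4,0,-25],[0,0.01,0],30],[[-2,0,-25],[0,0.01,0],30]]'
python3 - <<'E'
from h import *
for i in range(2):
    to(.452,-.2,.123); manip.snapshot('wrist')
E
```

```text
t: 10.53
position: [0.4549, -0.2002, 0.1524]
ee_rot: [-3.137, -0.001, 3.042]
ft_force: [1.2, 1.0, -3.1]
finger_gap: 0.035
t 10.53 pos [ 0.4549 -0.2002  0.1524] d [ -2.9   0.2 -29.4] rv [ 0.004  -0.0018  0.0001] f [ 1.2  1.  -3.1] gap 35.0
t 10.58 pos [ 0.4518 -0.1994  0.1473] d [  0.2  -0.6 -24.3] rv [ 0.0014 -0.0126  0.0017] f [-2.5  1.3 -5.7] gap 35.0
```

```bash
python3 -m inch '[[[-1,0,-14],[0.002,-0.008,0],30],[[0,0,-8],[0,0,0],30]]'
python3 - <<'E'
from h import *
for i in range(2):
    to(.452,-.2,.123); manip.snapshot('wrist')
s=manip.snapshot('side');cv2.imwrite('pics/s4.png',cv2.resize(s[130:230,240:380],None,fx=5,fy=5,interpolation=cv2.INTER_CUBIC))
E
```

```text
t: 10.8
position: [0.4543, -0.1992, 0.129]
ee_rot: [-3.14, 0.001, 3.044]
ft_force: [-0.2, 0.5, -2.7]
finger_gap: 0.0351
t 10.8 pos [ 0.4543 -0.1992  0.129 ] d [-2.3 -0.8 -6. ] rv [ 0.0017  0.0005 -0.0024] f [-0.2  0.5 -2.7] gap 35.1
t 10.85 pos [ 0.4548 -0.1993  0.1286] d [-2.8 -0.7 -5.6] rv [ 0.0022  0.0007 -0.003 ] f [-0.8  0.8 -2.7] gap 35.5
```

View pics/s4.png

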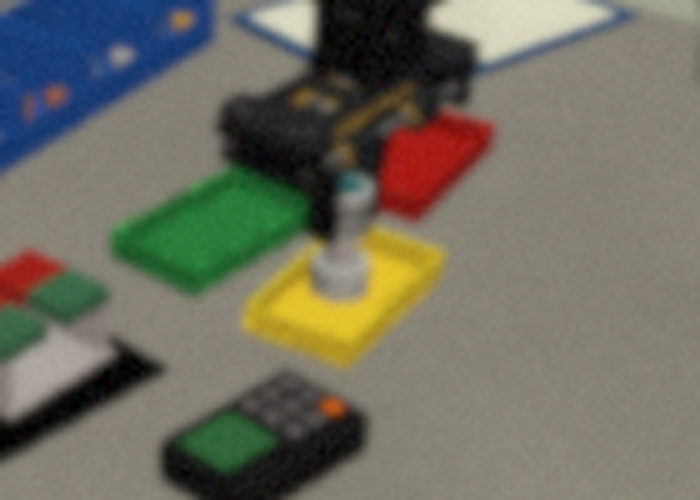

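The fitting hangs over the middle of the yellow tray. I'll lower it to the floor.

```bash
python3 -m inch '[[[-2,0,-4],[0.001,0,0],30],[[-0.5,0,-2.5],[0,0,0],30]]'
python3 - <<'E'
from h import *
for i in range(3):
    to(.452,-.2,.122); manip.snapshot('wrist')
E
```

```text
t: 11.12
position: [0.4548, -0.1996, 0.1257]
ee_rot: [-3.14, 0.008, 3.046]
ft_force: [-0.9, -0.5, -2.3]
finger_gap: 0.0349
t 11.12 pos [ 0.4548 -0.1996  0.1257] d [-2.8 -0.4 -3.7] rv [ 0.0027  0.0075 -0.0043] f [-0.9 -0.5 -2.3] gap 34.9
t 11.17 pos [ 0.4549 -0.1996  0.1256] d [-2.9 -0.4 -3.6] rv [ 0.0028  0.0076 -0.0045] f [ 0.7 -0.  -2.5] gap 35.5
t 11.22 pos [ 0.4548 -0.1996  0.1256] d [-2.8 -0.4 -3.6] rv [ 0.0028  0.0072 -0.0044] f [-0.5  0.2 -2. ] gap 35.1
```

```bash
python3 -m inch '[[[-1,0,-3.5],[0.002,0.007,0],30],[[0,0,-1.5],[0,0,0],30]]'
python3 - <<'E'
from h import *
for i in range(3):
    to(.452,-.2,.122); manip.snapshot('wrist')
E
```

```text
t: 11.43
position: [0.4543, -0.1999, 0.1218]
ee_rot: [-3.14, 0.002, 3.047]
ft_force: [-1.7, 1.8, 7.3]
finger_gap: 0.0354
t 11.43 pos [ 0.4543 -0.1999  0.1218] d [-2.3 -0.1  0.2] rv [ 0.0013  0.0018 -0.005 ] f [-1.7  1.8  7.3] gap 35.4
t 11.48 pos [ 0.4543 -0.1998  0.1218] d [-2.3 -0.2  0.2] rv [ 0.0013  0.0016 -0.005 ] f [-1.3  1.5  4. ] gap 35.2
t 11.53 pos [ 0.4542 -0.1998  0.1218] d [-2.2 -0.2  0.2] rv [ 0.0012  0.0017 -0.0048] f [-1.3  0.3  3. ] gap 35.5
```

Touched down at +5 N or so. I'll release, then lift.

```bash
python3 -m inch '[[[0,0,0],[0,0,0],42],[[0,0,0],[0,0,0],48],[[0,0,0],[0,0,0],60],[[0,0,0],[0,0,0],80],[[0,0,0],[0,0,0],80],[[0,0,0],[0,0,0],80],[[0,0,5],[0,0,0],80],[[0,0,15],[0,0,0],80],[[0,0,35],[0,0,0],80],[[0,0,40],[0,0,0],80],[[0,0,20],[0,0,0],80]]' 40
python3 - <<'E'
from h import *
for i in range(2):
    to(.555,.2124,.19); manip.snapshot('wrist')
s=manip.snapshot('side');cv2.imwrite('pics/s5.png',cv2.resize(s[130:230,240:380],None,fx=5,fy=5,interpolation=cv2.INTER_CUBIC))
t=manip.snapshot('top');c=manip.get_calibration('top')
for a,p,r in blobs(mask(t,84,98,120)): print(a,p,ray(c,[p],.08)[0],ray(c,[p],.084)[0])
E
```

```text
t: 12.5
position: [0.4514, -0.1996, 0.2365]
ee_rot: [-3.14, -0.01, 3.046]
ft_force: [0.1, -0.1, 0.6]
finger_gap: 0.0799
t 12.5 pos [ 0.4514 -0.1996  0.2365] d [103.6 412.  -46.5] rv [ 0.0001 -0.0103 -0.0042] f [ 0.1 -0.1  0.6] gap 79.9
t 12.55 pos [ 0.4528 -0.2     0.2395] d [102.2 412.4 -49.5] rv [ 0.0016 -0.0042 -0.0048] f [ 2.2 -0.2  2.2] gap 79.7
61.5 (148.36856368563684, 187.88888888888889) [0.55530191 0.21244573 0.08      ] [0.55472659 0.21140066 0.084     ]
```

View pics/s5.png

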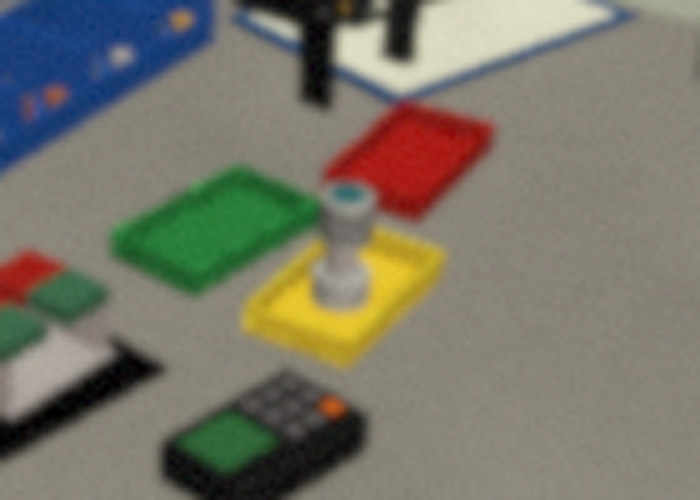

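The oversize fitting stands upright in yellow. For the second fitting I'll turn the hand about 1.23 rad so its body stays clear of the dial, then travel high.

```bash
python3 -m inch '[[[0,20,10],[0,0,0.1],70],[[10,35,0],[0,0,0.1],70],[[10,35,0],[0,0,0.1],70],[[10,35,0],[0,0,0.1],70],[[10,35,0],[0,0,0.1],70],[[10,35,0],[0,0,0.1],70],[[10,35,0],[0,0,0.1],70],[[10,35,0],[0,0,0.1],70],[[10,35,0],[0,0,0.1],70],[[10,35,0],[0,0,0.1],70],[[5,35,0],[0,0,0.1],70],[[0,25,0],[0,0,0.1],70]]'
python3 - <<'E'
from h import *
for i in range(2):
    to(.555,.2124,.19,-2.01); manip.snapshot('wrist')
E
```

```text
t: 13.7
position: [0.5368, 0.2084, 0.2239]
ee_rot: [3.129, -0.052, -1.994]
ft_force: [1.0, -0.8, -0.2]
finger_gap: 0.0701
t 13.7 pos [0.5368 0.2084 0.2239] d [ 18.2   4.  -33.9] rv [ 0.0417 -0.0329 -0.0161] f [ 1.  -0.8 -0.2] gap 70.1
t 13.75 pos [0.5368 0.2116 0.2233] d [ 18.2   0.8 -33.3] rv [ 0.0409 -0.0321 -0.0232] f [1.5 2.  0.2] gap 70.0
```

```bash
python3 -m inch '[[[17,1,0],[0.04,-0.03,-0.02],70],[[6,0,-10],[0.005,-0.005,0],70]]'
python3 - <<'E'
from h import *
for i in range(2):
    to(.555,.2124,.117,-2.01); im=manip.snapshot('wrist')
c=manip.get_calibration('wrist')
cv2.imwrite('pics/w7.png',im)
for a,p,r in blobs(mask(im,84,98,120)): print(a,p,ray(c,[p],.08))
t=manip.snapshot('top');cv2.imwrite('pics/t7.png',cv2.resize(t[110:280,70:280],None,fx=3.5,fy=3.5))
E
```

```text
t: 13.97
position: [0.5584, 0.2115, 0.2115]
ee_rot: [3.14, 0.002, -2.013]
ft_force: [0.4, -0.1, 0.9]
finger_gap: 0.07
t 13.97 pos [0.5584 0.2115 0.2115] d [ -3.4   0.9 -94.5] rv [-0.0026 -0.0004  0.0025] f [ 0.4 -0.1  0.9] gap 70.0
t 14.02 pos [0.5569 0.2103 0.2075] d [ -1.9   2.1 -90.5] rv [ 0.0009 -0.0074  0.0039] f [ 0.1  0.1 -1.4] gap 70.3
644.0 (253.07039337474117, 207.71169772256727) [[0.55242639 0.21017664 0.08      ]]
```

View pics/w7.png

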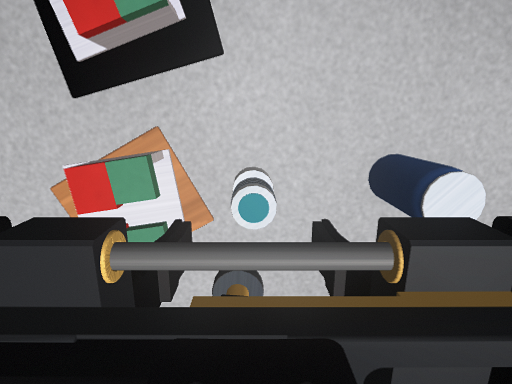

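View pics/t7.png

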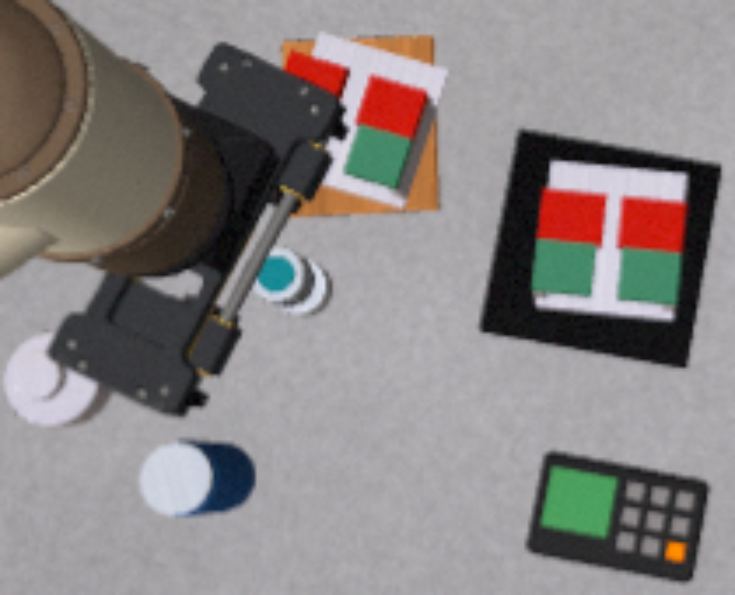

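The wrist view shows the disc at (253,207), clear of the dial foot at (238,285), the spare gauge to the left and the can to the right. Descending.

```bash
python3 -m inch '[[[-2,1,-30],[0,0,0],70],[[0,0,-30],[0,0,0],70],[[0,0,-15],[0,0,0],70]]'
python3 - <<'E'
from h import *
for i in range(2):
    to(.5545,.2118,.117,-2.01); im=manip.snapshot('wrist')
cv2.imwrite('pics/w8.png',im)
c=manip.get_calibration('wrist')
for a,p,r in blobs(mask(im,84,98,120)): print(a,p,ray(c,[p],.08))
E
```

```text
t: 14.37
position: [0.5551, 0.2091, 0.136]
ee_rot: [3.14, -0.0, -2.016]
ft_force: [-1.0, 0.1, -0.6]
finger_gap: 0.07
t 14.37 pos [0.5551 0.2091 0.136 ] d [ -0.6   2.7 -19. ] rv [-0.0002 -0.0016  0.0063] f [-1.   0.1 -0.6] gap 70.0
t 14.42 pos [0.5537 0.2082 0.1333] d [  0.8   3.6 -16.3] rv [ 0.0025 -0.0066  0.0072] f [-0.6 -1.6 -2.7] gap 70.3
162.0 (251.27777777777777, 238.13683127572014) [[0.55079086 0.20384367 0.08      ]]
47.0 (251.0, 272.2340425531915) [[0.55951094 0.22176383 0.08      ]]
```

View pics/w8.png

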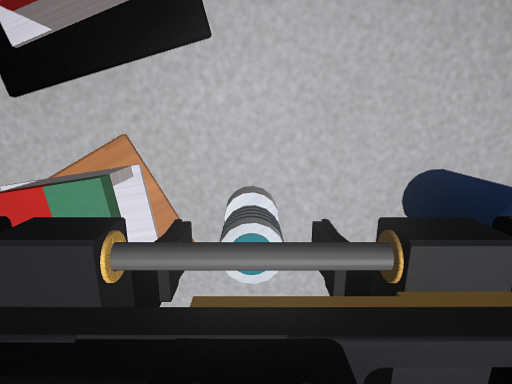

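The disc sits centred between the fingers at about (251,254), i.e. (0.555, 0.2125). Final descent and grip.

```bash
python3 -m inch '[[[1,4,-13],[0.002,-0.005,0.006],70],[[0,1,-6],[0,0,0],70]]'
python3 - <<'E'
from h import *
for i in range(2):
    to(.555,.2122,.117,-2.01); im=manip.snapshot('wrist')
E
```

```text
t: 14.63
position: [0.5564, 0.2131, 0.1185]
ee_rot: [-3.139, 0.002, -2.011]
ft_force: [0.3, -0.2, 0.0]
finger_gap: 0.0698
t 14.63 pos [0.5564 0.2131 0.1185] d [-1.4 -0.9 -1.5] rv [-0.0003  0.003   0.0008] f [ 0.3 -0.2  0. ] gap 69.8
t 14.68 pos [0.5567 0.2133 0.1185] d [-1.7 -1.1 -1.5] rv [-0.0003  0.0035  0.0004] f [ 0.1  0.  -0.2] gap 69.8
```

```bash
python3 -m inch '[[[-2,-1,-1],[0,0.003,0],40],[[0,0,0],[0,0,0],30],[[0,0,0],[0,0,0],30],[[0,0,0],[0,0,0],30],[[0,0,0],[0,0,0],30],[[0,0,0],[0,0,0],30],[[0,0,0],[0,0,0],30],[[0,0,0],[0,0,0],30],[[0,0,0],[0,0,0],30]]' 40
python3 - <<'E'
from h import *
for i in range(2):
    to(.555,.2122,.117,-2.01); im=manip.snapshot('wrist')
E
```

```text
t: 15.48
position: [0.5565, 0.2129, 0.1239]
ee_rot: [-3.136, 0.008, -2.01]
ft_force: [-0.2, -0.6, 0.5]
finger_gap: 0.0349
t 15.48 pos [0.5565 0.2129 0.1239] d [-1.5 -0.7 -6.9] rv [-0.005   0.0081  0.0003] f [-0.2 -0.6  0.5] gap 34.9
t 15.53 pos [0.5565 0.2129 0.1239] d [-1.5 -0.7 -6.9] rv [-0.0049  0.008   0.0003] f [-0.8 -0.   0.3] gap 35.0
```

```bash
python3 -m inch '[[[0,0,15],[-0.005,0.008,0],30],[[0,0,30],[0,0,0],30],[[0,0,30],[0,0,0],30],[[-5,-5,15],[0,0,-0.05],30],[[-7,-20,0],[0,0,-0.11],30],[[-7,-20,0],[0,0,-0.11],30],[[-7,-20,0],[0,0,-0.11],30],[[-7,-20,0],[0,0,-0.11],30],[[-7,-20,0],[0,0,-0.11],30],[[-7,-20,0],[0,0,-0.11],30],[[-7,-20,0],[0,0,-0.11],30],[[-7,-20,0],[0,0,-0.11],30],[[0,-18,0],[0,0,-0.11],30],[[0,-10,0],[0,0,-0.11],30]]'
python3 - <<'E'
from h import *
for i in range(2):
    to(*gp(-.095),.14); manip.snapshot('wrist')
E
```

```text
t: 16.75
position: [0.4849, 0.0121, 0.2089]
ee_rot: [3.133, -0.017, 3.069]
ft_force: [-0.4, -0.4, -2.2]
finger_gap: 0.0355
t 16.75 pos [0.4849 0.0121 0.2089] d [  7.6  -9.1 -68.9] rv [-0.0102 -0.016  -0.0273] f [-0.4 -0.4 -2.2] gap 35.5
t 16.8 pos [0.4844 0.0112 0.2087] d [  8.1  -8.1 -68.7] rv [-0.0099 -0.0174 -0.022 ] f [ 0.2 -0.6 -2.8] gap 35.1
```

```bash
python3 -m inch '[[[8,-8,-15],[-0.01,-0.017,-0.02],30],[[0,0,-25],[0,0,0],30],[[0,0,-15],[0,0,0],30]]'
python3 - <<'E'
from h import *
for i in range(2):
    to(*gp(-.095),.14);gx(); im=manip.snapshot('wrist')
E
```

```text
t: 17.1
position: [0.4958, 0.0051, 0.1558]
ee_rot: [3.138, 0.012, 3.059]
ft_force: [-0.2, 0.6, -1.9]
finger_gap: 0.0352
t 17.1 pos [0.4958 0.0051 0.1558] d [ -3.3  -2.  -15.8] rv [-0.0029  0.0119 -0.0171] f [-0.2  0.6 -1.9] gap 35.2
gauge-frame tcp mm [-91.9   2.3]
t 17.15 pos [0.4947 0.0049 0.1536] d [ -2.2  -1.8 -13.6] rv [-0.0018  0.0074 -0.0168] f [-0.1  0.4 -4. ] gap 34.9
gauge-frame tcp mm [-93.   2.]
```

```bash
python3 -m inch '[[[0,-2,-12],[-0.002,0.008,-0.017],30],[[0,0,-4],[0,0,0],30]]'
python3 - <<'E'
from h import *
for i in range(3):
    to(*gp(-.095,.0004),.14);gx(); im=manip.snapshot('wrist')
c=manip.get_calibration('wrist');m=mask(im,84,98,90)
ys,xs=np.nonzero(m); k=(ys>200)&(xs>200)&(xs<300); print(xs[k].min(),xs[k].max(),ys[k].min(),ys[k].max())
P=ray(c,[((xs[k].min()+xs[k].max())/2,(ys[k].min()+ys[k].max())/2)],.096)[0]
d=P[:2]-GO;print('fit',d[0]*np.cos(GY)+d[1]*np.sin(GY),-d[0]*np.sin(GY)+d[1]*np.cos(GY))
s=manip.snapshot('side');cv2.imwrite('pics/s6.png',cv2.resize(s[160:260,180:320],None,fx=5,fy=5,interpolation=cv2.INTER_CUBIC))
E
```

```text
t: 17.37
position: [0.4962, 0.0039, 0.1395]
ee_rot: [-3.141, 0.002, 3.044]
ft_force: [-1.4, -0.6, -2.8]
finger_gap: 0.0353
t 17.37 pos [0.4962 0.0039 0.1395] d [-3.7 -0.5  0.5] rv [ 0.0003  0.0017 -0.0025] f [-1.4 -0.6 -2.8] gap 35.3
gauge-frame tcp mm [-91.4   1.2]
t 17.42 pos [0.4967 0.0041 0.1398] d [-4.1 -0.6  0.2] rv [ 0.0003  0.003  -0.0035] f [-0.   0.5 -2.8] gap 35.5
gauge-frame tcp mm [-90.9   1.4]
t 17.47 pos [0.4969 0.0041 0.1405] d [-4.4 -0.6 -0.5] rv [ 0.0002  0.0039 -0.0036] f [ 0.6 -0.1 -2.8] gap 35.3
gauge-frame tcp mm [-90.7   1.4]
230 272 230 273
fit -0.09418231479292673 0.0017529288237915566
```

View pics/s6.png

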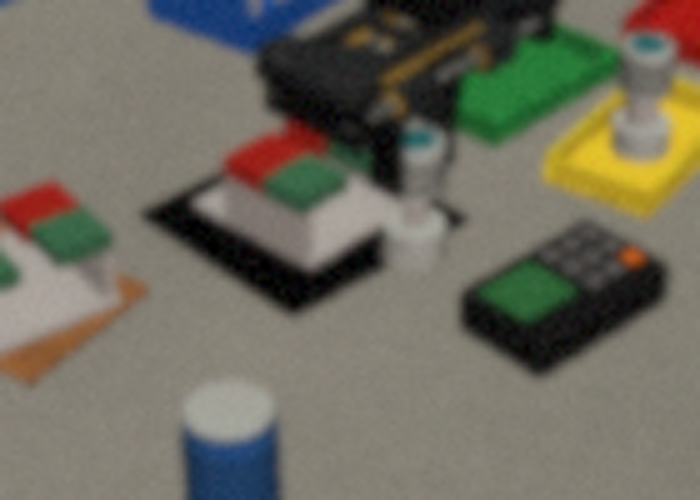

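```bash
python3 - <<'E'
from h import *
s=cv2.imread('pics/s6.png');c=manip.get_calibration('side')
for a,p,r in blobs(mask(s,84,98,90),20):
    q=(180+(p[0]-2)/5,160+(p[1]-2)/5); print(q,[np.round(ray(c,[q],z)[0],4).tolist() for z in(.09,.096,.102)])
print(proj(c,[[.4935,.0045,.096],[.4935,.0045,.09],[.4935,.0045,.102]]))
E
python3 -m inch '[[[20,-3,0],[0,0.003,-0.003],30],[[7,-0.7,0],[0,0,0],30]]'
python3 - <<'E'
from h import *
for i in range(3):
    to(*gp(-.06,.0004),.14);gx(); manip.snapshot('wrist')
E
```

```text
(262.5424547283702, 187.31495640509723) [[0.5021, -0.0055, 0.09], [0.4966, 0.0024, 0.096], [0.4911, 0.0103, 0.102]]
(309.0530920060332, 168.3079939668175) [[0.4475, -0.1911, 0.09], [0.4425, -0.1814, 0.096], [0.4375, -0.1718, 0.102]]
[[262.98888157 187.946098  ]
 [262.96565726 189.65372718]
 [263.01222131 186.22909766]]
t: 17.73
position: [0.524, 0.0006, 0.1428]
ee_rot: [3.14, 0.004, 3.044]
ft_force: [0.8, 1.2, -1.7]
finger_gap: 0.0352
t 17.73 pos [0.524  0.0006 0.1428] d [ 3.3 -0.7 -2.8] rv [-0.0008  0.0036 -0.0019] f [ 0.8  1.2 -1.7] gap 35.2
gauge-frame tcp mm [-63.4   0.7]
t 17.78 pos [0.5238 0.0006 0.1426] d [ 3.6 -0.6 -2.6] rv [-0.0009  0.0026 -0.0012] f [ 1.2  0.1 -2.2] gap 35.0
gauge-frame tcp mm [-63.6   0.6]
t 17.83 pos [5.222e-01 4.000e-04 1.421e-01] d [ 5.1 -0.4 -2.1] rv [-0.0008  0.0005 -0.0003] f [ 0.2  0.5 -2. ] gap 34.7
gauge-frame tcp mm [-65.1   0.3]
```

Height and alignment are good, at gauge y = +0.3 mm. Pushing in.

```bash
python3 -m inch '[[[10,-1,-2],[0,0,0],30],[[8,-0.8,-0.5],[0,0,0],30]]'
python3 - <<'E'
from h import *
for i in range(3):
    to(*gp(-.045,.0004),.14);gx(); manip.snapshot('wrist')
E
```

```text
t: 18.05
position: [0.5373, -0.0017, 0.1394]
ee_rot: [3.141, -0.004, 3.042]
ft_force: [-0.3, 0.3, -2.3]
finger_gap: 0.0349
t 18.05 pos [ 0.5373 -0.0017  0.1394] d [5.  0.2 0.6] rv [-0.0007 -0.0035 -0.0002] f [-0.3  0.3 -2.3] gap 34.9
gauge-frame tcp mm [-49.9  -0.3]
t 18.1 pos [ 0.5388 -0.0017  0.1394] d [3.4 0.2 0.6] rv [-0.0007 -0.0021 -0.0002] f [ 2.4 -0.4 -2.9] gap 35.3
gauge-frame tcp mm [-48.4  -0.1]
t 18.15 pos [ 0.5382 -0.0017  0.1393] d [4.1 0.2 0.7] rv [-0.0008 -0.0027  0.0003] f [ 0.  -0.3 -2.9] gap 35.4
gauge-frame tcp mm [-49.   -0.2]
```

```bash
python3 -m inch '[[[6,0,0.5],[0,-0.002,0],30],[[5,-0.3,0.3],[0,0,0],30]]'
python3 - <<'E'
from h import *
for i in range(3):
    to(*gp(-.035,.0004),.14);gx(); manip.snapshot('wrist')
E
```

```text
t: 18.37
position: [0.5476, -0.0022, 0.1397]
ee_rot: [3.141, -0.004, 3.041]
ft_force: [0.4, -0.0, -2.0]
finger_gap: 0.0354
t 18.37 pos [ 0.5476 -0.0022  0.1397] d [ 4.6 -0.3  0.3] rv [-0.0005 -0.0039  0.0007] f [ 0.4 -0.  -2. ] gap 35.4
gauge-frame tcp mm [-39.6   0.2]
t 18.42 pos [ 0.5486 -0.0022  0.1398] d [ 3.6 -0.3  0.2] rv [-0.0006 -0.0029  0.0007] f [ 1.2  0.2 -1.9] gap 35.2
gauge-frame tcp mm [-38.6   0.4]
t 18.47 pos [ 0.5481 -0.0022  0.1397] d [ 4.1 -0.3  0.3] rv [-0.0006 -0.0034  0.001 ] f [-0.3 -0.5 -2.8] gap 35.5
gauge-frame tcp mm [-39.1   0.3]
```

It has passed the green mouth freely, with the axis at about -42 mm and no force. Continuing.

```bash
python3 -m inch '[[[7,-0.7,0.3],[0,-0.003,0],30],[[6,-0.6,0.3],[0,0,0],30]]'
python3 - <<'E'
from h import *
for i in range(3):
    to(*gp(-.015,.0004),.14);gx(); manip.snapshot('wrist')
E
```

```text
t: 18.68
position: [0.5599, -0.0036, 0.14]
ee_rot: [3.141, -0.003, 3.041]
ft_force: [0.9, -0.4, -2.6]
finger_gap: 0.0357
t 18.68 pos [ 0.5599 -0.0036  0.14  ] d [12.2 -0.9 -0. ] rv [-0.0005 -0.0028  0.0011] f [ 0.9 -0.4 -2.6] gap 35.7
gauge-frame tcp mm [-27.2   0. ]
t 18.73 pos [ 0.5612 -0.0036  0.1401] d [10.9 -0.9 -0.1] rv [-0.0006 -0.0014  0.0011] f [ 1.4 -0.2 -2.5] gap 34.9
gauge-frame tcp mm [-25.9   0.2]
t 18.78 pos [ 0.5606 -0.0037  0.14  ] d [11.5 -0.9 -0. ] rv [-0.0007 -0.002   0.0016] f [-0.6 -0.8 -2.2] gap 35.2
gauge-frame tcp mm [-26.6   0.1]
```

```bash
python3 -m inch '[[[7,-0.6,0],[0,-0.002,0],30],[[6,-0.5,0],[0,0,0],30],[[4,-0.4,0],[0,0,0],30]]'
python3 - <<'E'
from h import *
for i in range(3):
    to(*gp(-.005,.0004),.14);gx(); manip.snapshot('wrist')
E
```

```text
t: 19.08
position: [0.577, -0.0054, 0.1397]
ee_rot: [3.141, -0.003, 3.04]
ft_force: [-2.1, -0.1, -0.8]
finger_gap: 0.0348
t 19.08 pos [ 0.577  -0.0054  0.1397] d [ 5.  -0.1  0.3] rv [-0.0005 -0.0028  0.0017] f [-2.1 -0.1 -0.8] gap 34.8
gauge-frame tcp mm [-10.  -0.]
t 19.13 pos [ 0.5772 -0.0056  0.1395] d [4.9 0.1 0.5] rv [ 0.     -0.0038  0.0018] f [-0.1 -1.1 -1.5] gap 35.0
gauge-frame tcp mm [-9.9 -0.2]
t 19.18 pos [ 0.5768 -0.0056  0.1394] d [5.3 0.1 0.6] rv [-0.0002 -0.0036  0.0021] f [-0.4 -0.8 -2.8] gap 35.0
gauge-frame tcp mm [-10.2  -0.2]
```

```bash
python3 -m inch '[[[4,0,0.3],[0,-0.003,0],30],[[4,0,0.3],[0,0,0],30],[[4,0,0.3],[0,0,0],30]]'
python3 - <<'E'
from h import *
for i in range(4):
    to(*gp(-.005,.0004),.14);gx(); im=manip.snapshot('wrist')
c=manip.get_calibration('wrist');m=mask(im,84,98,90)
ys,xs=np.nonzero(m); k=(ys>200)&(xs>200)&(xs<300); print(xs[k].min(),xs[k].max(),ys[k].min(),ys[k].max())
P=ray(c,[((xs[k].min()+xs[k].max())/2,(ys[k].min()+ys[k].max())/2)],.096)[0]
d=P[:2]-GO;print('fit',d[0]*np.cos(GY)+d[1]*np.sin(GY),-d[0]*np.sin(GY)+d[1]*np.cos(GY))
s=manip.snapshot('side');cv2.imwrite('pics/s7.png',cv2.resize(s[160:260,180:320],None,fx=5,fy=5,interpolation=cv2.INTER_CUBIC))
E
```

```text
t: 19.48
position: [0.5807, -0.0067, 0.1382]
ee_rot: [-3.137, -0.022, 3.037]
ft_force: [-8.2, 4.2, 4.0]
finger_gap: 0.0352
t 19.48 pos [ 0.5807 -0.0067  0.1382] d [1.4 1.2 1.8] rv [ 0.0021 -0.0224  0.0048] f [-8.2  4.2  4. ] gap 35.2
gauge-frame tcp mm [-6.3 -0.9]
t 19.53 pos [ 0.5808 -0.0067  0.1381] d [1.3 1.2 1.9] rv [ 0.0023 -0.0232  0.0048] f [-7.   2.6  1.8] gap 35.0
gauge-frame tcp mm [-6.2 -0.9]
t 19.58 pos [ 0.5807 -0.0067  0.1381] d [1.4 1.2 1.9] rv [ 0.0022 -0.0227  0.0048] f [-6.8  2.8  1.8] gap 35.1
gauge-frame tcp mm [-6.3 -0.9]
t 19.63 pos [ 0.5806 -0.0066  0.1381] d [1.4 1.1 1.9] rv [ 0.0021 -0.0223  0.0047] f [-7.4  2.1  1. ] gap 35.1
gauge-frame tcp mm [-6.3 -0.9]
230 271 230 273
fit -0.012502166163318191 -0.0010238537468750621
```

View pics/s7.png

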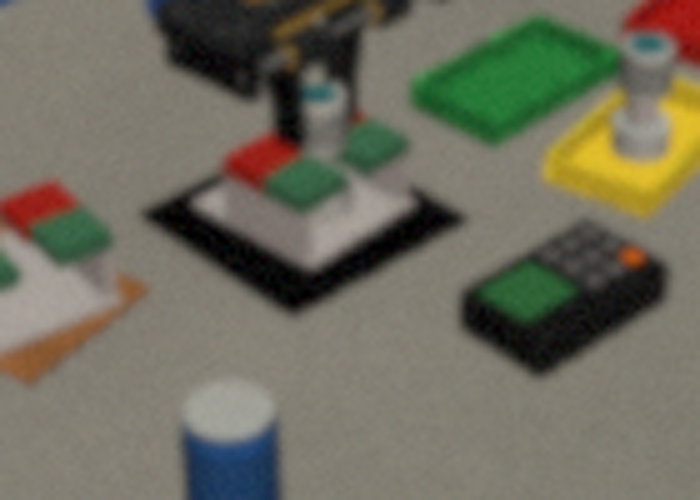

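It stopped at the red part with about -7 N and the axis near -12.5 mm (biased by about 2 mm, as before), so it's good and goes to the green tray. Drawing back.

```bash
python3 -m inch '[[[-8,1.5,0.5],[0.002,-0.01,0],30],[[-12,1.2,1],[0,-0.01,0],30]]'
python3 - <<'E'
from h import *
for i in range(2):
    to(*gp(-.05,.0004),.14);gx(); manip.snapshot('wrist')
E
```

```text
t: 19.9
position: [0.5619, -0.0036, 0.1393]
ee_rot: [3.141, 0.0, 3.037]
ft_force: [-0.4, -0.3, -1.8]
finger_gap: 0.0351
t 19.9 pos [ 0.5619 -0.0036  0.1393] d [-24.6   2.6   0.7] rv [-0.0001  0.0001  0.0047] f [-0.4 -0.3 -1.8] gap 35.1
gauge-frame tcp mm [-25.3   0.2]
t 19.95 pos [ 0.5589 -0.0037  0.1394] d [-21.6   2.7   0.6] rv [-0.0002 -0.0028  0.0051] f [-3.7  0.4 -3.2] gap 35.5
gauge-frame tcp mm [-28.2  -0.2]
```

```bash
python3 -m inch '[[[-18,2,0.5],[0,0,0.005],30],[[-20,2,0.5],[0,0,0],30],[[-22,2.2,1],[0,0,0],30],[[-18,2,1],[0,0,0],30]]'
python3 - <<'E'
from h import *
for i in range(2):
    to(.566,-.2181,.23);gx(); manip.snapshot('wrist')
E
```

```text
t: 20.33
position: [0.4878, 0.0051, 0.1441]
ee_rot: [3.14, 0.01, 3.044]
ft_force: [-1.0, 0.7, -1.8]
finger_gap: 0.0351
t 20.33 pos [0.4878 0.0051 0.1441] d [  78.2 -223.2   85.9] rv [-0.0004  0.0099 -0.0026] f [-1.   0.7 -1.8] gap 35.1
gauge-frame tcp mm [-99.9   1.5]
t 20.38 pos [0.4843 0.0048 0.1441] d [  81.7 -222.9   85.9] rv [-0.0003  0.0062 -0.0019] f [-4.8  0.7 -3.5] gap 35.5
gauge-frame tcp mm [-103.3    0.9]
```

```bash
python3 -m inch '[[[0,0,25],[0,0.006,0],30],[[0,0,35],[0,0,0],30],[[0,0,25],[0,0,0],30],[[8,-20,5],[0,0,0],30],[[10,-27,0],[0,0,0],30],[[10,-27,0],[0,0,0],30],[[10,-27,0],[0,0,0],30],[[10,-27,0],[0,0,0],30],[[10,-27,0],[0,0,0],30],[[10,-27,0],[0,0,0],30],[[10,-22,0],[0,0,0],30],[[4,-10,0],[0,0,0],30]]'
python3 - <<'E'
from h import *
for i in range(2):
    to(.566,-.2181,.13); manip.snapshot('wrist')
E
```

```text
t: 21.43
position: [0.5864, -0.2186, 0.2466]
ee_rot: [3.141, 0.031, 3.057]
ft_force: [1.3, 0.3, -1.6]
finger_gap: 0.0352
t 21.43 pos [ 0.5864 -0.2186  0.2466] d [ -20.4    0.5 -116.6] rv [ 0.0023  0.0308 -0.0154] f [ 1.3  0.3 -1.6] gap 35.2
t 21.48 pos [ 0.5867 -0.2195  0.2463] d [ -20.7    1.4 -116.3] rv [ 0.0029  0.0308 -0.0146] f [ 2.5 -1.7 -1.3] gap 35.5
```

```bash
python3 -m inch '[[[-18,1,-15],[0.003,0.03,-0.014],30],[[-5,0,-30],[0,0.01,0],30],[[-2,0,-30],[0,0.005,0],30],[[0,0,-18],[0,0,0],30]]'
python3 - <<'E'
from h import *
for i in range(2):
    to(.566,-.2181,.13); manip.snapshot('wrist')
s=manip.snapshot('side');cv2.imwrite('pics/s8.png',cv2.resize(s[130:230,240:380],None,fx=5,fy=5,interpolation=cv2.INTER_CUBIC))
E
```

```text
t: 21.87
position: [0.5641, -0.216, 0.1568]
ee_rot: [-3.14, -0.001, 3.043]
ft_force: [-0.6, 0.2, -2.9]
finger_gap: 0.0355
t 21.87 pos [ 0.5641 -0.216   0.1568] d [  1.9  -2.1 -26.8] rv [ 0.001  -0.0012 -0.0011] f [-0.6  0.2 -2.9] gap 35.5
t 21.92 pos [ 0.5627 -0.2155  0.1535] d [  3.3  -2.6 -23.5] rv [-0.0006 -0.0067 -0.0006] f [-2.   0.6 -5.1] gap 35.2
```

View pics/s8.png

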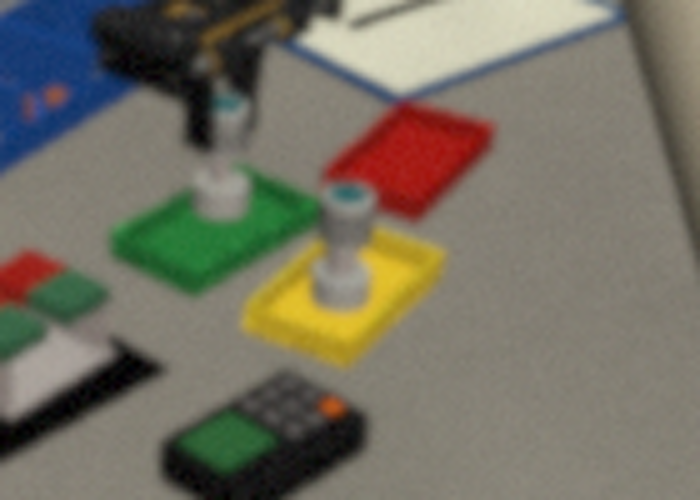

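The fitting is above the green tray centre and clear of the other one. Lowering.

```bash
python3 -m inch '[[[2,-2,-14],[0,-0.005,0],30],[[0,0,-6],[0,0,0],30]]'
python3 - <<'E'
from h import *
for i in range(2):
    to(.566,-.2181,.128); manip.snapshot('wrist')
E
```

```text
t: 22.18
position: [0.5704, -0.2179, 0.1426]
ee_rot: [-3.138, 0.013, 3.047]
ft_force: [0.2, -0.5, -3.8]
finger_gap: 0.0351
t 22.18 pos [ 0.5704 -0.2179  0.1426] d [ -4.4  -0.2 -14.6] rv [ 0.0045  0.0126 -0.0053] f [ 0.2 -0.5 -3.8] gap 35.1
t 22.23 pos [ 0.5708 -0.218   0.1428] d [ -4.8  -0.1 -14.8] rv [ 0.005   0.0135 -0.0057] f [ 0.4  0.8 -1.6] gap 35.2
```

```bash
python3 -m inch '[[[-4,0,-9],[0.004,0.012,0],30],[[-1,0,-4],[0,0,0],30]]'
python3 - <<'E'
from h import *
for i in range(2):
    to(.566,-.2181,.128); manip.snapshot('wrist')
E
```

```text
t: 22.45
position: [0.5674, -0.2179, 0.1333]
ee_rot: [-3.14, 0.007, 3.049]
ft_force: [-0.5, 0.7, -3.0]
finger_gap: 0.035
t 22.45 pos [ 0.5674 -0.2179  0.1333] d [-1.4 -0.2 -5.3] rv [ 0.0021  0.0068 -0.007 ] f [-0.5  0.7 -3. ] gap 35.0
t 22.5 pos [ 0.5675 -0.218   0.1332] d [-1.5 -0.1 -5.2] rv [ 0.0025  0.0074 -0.0072] f [ 0.6  0.4 -3. ] gap 35.4
```

```bash
python3 -m inch '[[[-1,0,-4],[0.002,0.007,0],30],[[0,0,-2],[0,0,0],30]]'
python3 - <<'E'
from h import *
for i in range(2):
    to(.566,-.2181,.128); manip.snapshot('wrist')
E
```

```text
t: 22.72
position: [0.5671, -0.2182, 0.1283]
ee_rot: [-3.141, 0.002, 3.049]
ft_force: [-0.1, -0.3, -2.0]
finger_gap: 0.0352
t 22.72 pos [ 0.5671 -0.2182  0.1283] d [-1.1  0.1 -0.3] rv [ 0.0011  0.0019 -0.0076] f [-0.1 -0.3 -2. ] gap 35.2
t 22.77 pos [ 0.5671 -0.2183  0.1281] d [-1.1  0.2 -0.1] rv [ 0.0012  0.0021 -0.0076] f [ 1.   0.3 -2.3] gap 35.4
```

```bash
python3 -m inch '[[[0,0,-2.5],[0,0.002,0],30],[[0,0,-1.5],[0,0,0],30]]'
python3 - <<'E'
from h import *
for i in range(2):
    to(.566,-.2181,.127); manip.snapshot('wrist')
E
```

```text
t: 22.98
position: [0.5685, -0.2184, 0.128]
ee_rot: [-3.139, 0.003, 3.051]
ft_force: [-2.3, 1.9, 3.9]
finger_gap: 0.035
t 22.98 pos [ 0.5685 -0.2184  0.128 ] d [-2.5  0.3 -1. ] rv [ 0.003   0.0027 -0.0094] f [-2.3  1.9  3.9] gap 35.0
t 23.03 pos [ 0.5684 -0.2184  0.1279] d [-2.4  0.3 -0.9] rv [ 0.0029  0.0027 -0.0094] f [-2.7  2.4  5.9] gap 35.4
```

Touchdown at +5 N. Release and lift.

```bash
python3 -m inch '[[[0,0,0],[0,0,0],40],[[0,0,0],[0,0,0],48],[[0,0,0],[0,0,0],60],[[0,0,0],[0,0,0],80],[[0,0,0],[0,0,0],80],[[0,0,0],[0,0,0],80],[[0,0,5],[0,0,0],80],[[0,0,15],[0,0,0],80],[[0,0,35],[0,0,0],80],[[0,0,40],[0,0,0],80],[[0,0,30],[0,0,0],80],[[0,30,20],[0,0,0],80],[[0,38,0],[0,0,0],80],[[0,38,0],[0,0,0],80],[[0,38,0],[0,0,0],80],[[0,38,0],[0,0,0],80],[[0,38,0],[0,0,0],80],[[0,38,0],[0,0,0],80]]' 40
python3 - <<'E'
from h import *
s=manip.snapshot('side');cv2.imwrite('pics/s9.png',cv2.resize(s[130:310,120:380],None,fx=3,fy=3,interpolation=cv2.INTER_CUBIC))
t=manip.snapshot('top');c=manip.get_calibration('top');cv2.imwrite('pics/t9.png',t)
for a,p,r in blobs(mask(t,84,98,120)): print(a,p,ray(c,[p],.084)[0])
E
```

```text
t: 24.58
position: [0.5668, 0.0416, 0.2857]
ee_rot: [-3.139, 0.012, 3.037]
ft_force: [0.6, 0.5, -0.0]
finger_gap: 0.0801
58.0 (335.5689655172414, 183.38793103448276) [ 0.56565587 -0.21623954  0.084     ]
56.5 (329.96755162241885, 232.97640117994098) [ 0.45254609 -0.19997948  0.084     ]
```

View pics/s9.png

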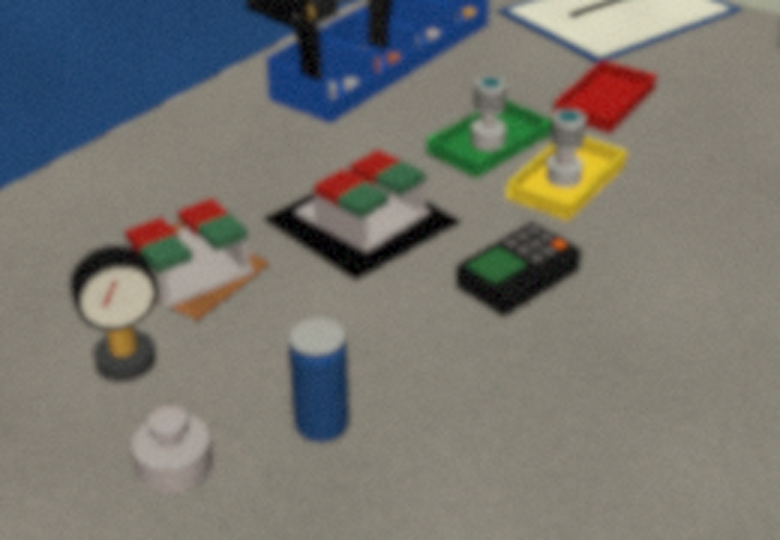

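View pics/t9.png

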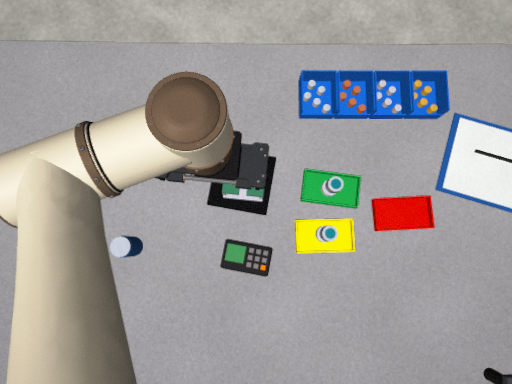

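Both fittings stand upright within 5 mm of their tray centres: green at (335,183), yellow at (330,233). The bystanders are in place and the arm is clear, so I'm handing in.

```bash
python3 -c "
from cell import manip
print(manip.hand_in())"
```

```text
the job is handed in; nothing more can be done
None
```

I checked both fittings one at a time in the gauge on the black plate, put each in the tray its trial called for, and handed the job in at about 25 s; no verdict was reported.

- **First fitting (nearer the robot):** it stopped at the green mouth under about 5 N, and a small sideways probe showed both jaw corners touching. That makes it oversize, so it went in the yellow tray.
- **Second fitting:** it passed the green freely and stopped at the red under about 7 N. That makes it good, so it went in the green tray.

**Last checks:** the final pictures show both fittings upright within about 5 mm of their tray centres. The dial, weight, can and meter look undisturbed, and the gripper was empty and clear of everything.

**Disagreement:** the measured stop positions, about -49 mm and -12.5 mm along the gauge, were each about 1.5 mm further in than your nominal ranges. I put that down to calibration error, since the forces and the look of the necks both fitted the verdicts.

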